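# Pack a nesting tumbler set and clamp the pail shut

## Robot

A 6-joint arm with a two-finger parallel gripper is mounted at the origin on a cart in front of the work surface, level with it; the furniture and walls round the work are solid. World frame = base frame: x ahead of the robot, y to its left, z up, the work surface at z = 0. Lengths are in m, angles in degrees, forces in N, time in s.
With the tool pointing down it reaches from about 0.3 to 0.75 m from the base axis. Payload 8.5 kg.
Tool frame: the origin (TCP) lies midway between the tips of the shut fingers; the grasp point (between the pads) lies 19 mm behind it (env.hold_point_z is the distance from the TCP to the grasp point, in m); z points along the fingers, y is the line along which they close (so a half turn about z gives the same grasp; the last joint's range is limited). The gripper opens to 85 mm and grips with 20 to 120 N. Pads are 22 mm wide; open, the fingers measure 114 mm over their backs; the gripper's body (76 mm by 85 mm) begins 54 mm behind the grasp point. The pads swing forward as they close: fully open they stand 13 mm farther back than shut.
Start: joints at [64.211, 21.807, 74.336, -0, 83.858, -12.336], TCP at [0.128, 0.535, 0.231] pointing down, gripper open.
Joint ranges: [-178.18, 178.18], [-50.72, 133.34], [12.68, 142.11], [-81.47, 261.47], [9.98, 163.14], [-165.26, 165.26]. Speed limits (degrees/s): [136.94, 136.94, 180, 180, 180, 180].

## Interface

Orientations are given as a 3x3 rotation matrix whose columns are the frame's x, y, z axes.
In Python, from rig import observe, get_image, camera_info, env gives the robot as it stands.
- The arm moves only by the tool drive_tool, never from a script. Its arguments are lists of equal length, an entry for each row: "offset": the shift along the tool's x, y, z in units of 40 mm (1.0 is 40 mm), a list of three; "turn": the turn, a rotation vector about the tool's x, y, z in units of 6 degrees (1.0 is 6 degrees), a list of three; "hand": the opening, from 0 (shut) to 1 (fully open). A call has exactly 10 rows; each row shifts and turns the commanded pose from where the row before left it, along the tool's axes as they then stand; what a row does not reach is not made up. A row lasts 1/8 s, in which the tool goes at most 62.5 mm and 10.7 degrees, less where a joint would pass 70% of its speed; a pose out of reach is approached as far as the arm can. A call is refused whole if a number of a shift passes 1 or a number of a turn 1, either way. A call with a gripper value outside its range is refused whole. The fingers move at their own pace and stop on an object; "newtons" is the grip in N (left out, the last holds). Time passes only in rows, so rows that do not move let the fingers close, or fill a call up. It gives the time, the measured TCP pose, the force, the opening and the grip force at its end, in the units of the state.
- observe(): the state, without advancing time (a new reading comes with each control period).
- get_image(name): name is "side" or "top"; returns the picture (384x512x3 uint8, blue, green, red); there is no depth.
- camera_info(name): a dict with "fx", "fy", "cx", "cy" (pixels), "k1" (the pictures are not rectified: a ray, as slopes to the right and down, at radius r is drawn at 1 + k1 r^2 times it, then the intrinsics apply), "world_to_cam" (4x4, takes a point from world to camera coordinates). Camera axes: x right, y down, z forward; pixel columns grow to the right and rows downward; lengths in m; the calibration is good to about 2 mm. A picture is of the moment at which its call begins. camera_info takes no time and is no camera call.
- env.close_job(): hands the job in; it is judged then, once.
The state is a dict: "time_s": time; "q": joint angles; "qvel": joint speeds; "joint_efforts": joint torques, N m; "position": TCP position; "tool_rot": TCP orientation; "ft_force": force on the tool from outside, world axes, zero at the start; "wrist_torque": the same for the moment, N m; "grip_width": finger opening in m; "gripper_force": force on a finger pad.
Only numpy, scipy, OpenCV 4.12 (cv2) and the standard library are available. Lean on these libraries where they do the work, as an engineer would, in place of code of your own. Each camera call takes 0.05 s, during which the arm holds its last target. There are 200 camera calls.

## Task

Pack the tumbler set that lies on the bench: stand the tumblers in the foam recess of the steel pail, nested upright inside one another with the biggest outermost (three or four are there, whichever sizes the order has). Then put the blue lid fully home on the pail's flange, swing both halves of the clamp ring shut round the two flanges, and fold the red lever in until it is latched flat against the ring. Leave the tape, the pens and the watch on the bench where they are.

Things in the scene. Friction and masses are not known exactly. Their poses are not given: they have to be found in the camera images.
- pail: round steel pail fixed in a grey-and-blue bench nest. Origin on its axis at worktop height; z up; its -x is the front, where the two halves of the clamp ring meet, +y its left. Inside diameter 130 mm; flange outside diameter 158 mm, flange face 97 mm above the worktop
- pail_seat (a point): on the pail's axis, on the floor of the round recess (72 mm wide, 12 mm deep) in the dark foam inside, 16 mm above the worktop: the biggest tumbler present stands here, each smaller one on the inside floor of the next bigger, so its foot and rim are 14 mm above that one's
- lid_knob (a point): centre of the black knob (30 mm across, 17 mm high) on the blue lid; z up. Lid: 158 mm disc, tapered plug 9 mm deep below its flange (about 3 mm play in the pail), hollow crown with room for the nested set. Knob centre is 56 mm above the plug's underside: 56 mm high with the lid on the worktop, 144 mm with the lid home on the pail, on the pail's axis
- ring_left (a joint): left half of the aluminium clamp ring: 0 shut round the flanges, grows as it swings open to the pail's left, up to 0.7 rad. Upright hinge behind the pail; friction 0.12 N m, stays where it is left
- ring_right (a joint): right half of the clamp ring: 0 shut, grows as it swings open to the pail's right, up to 0.7 rad; otherwise like the left one
- ring_left_face (a point): point on the outside of the left half, at its black rubber strip 120 degrees round from the hinge, 97 mm above the worktop; the ring is 18 mm high there. Pushed toward the pail here it swings shut
- ring_right_face (a point): the same point on the right half
- ring_hinge (a point): hinge axis of both ring halves (upright), behind the pail, 96 mm from its axis
- lever (a joint): red latch lever on the front end of the left half, swinging level about an upright pin: 0 folded round the front of the right half and latched, its hook behind that half's catch pin; grows as it swings out to the front, up to 1.6 rad. Latches only with both halves shut, else hook and pin collide. Friction 0.035 N m, stays where it is left
- lever_pad (a point): red thumb pad at the lever's free end, 26 x 12 mm and 17 mm high, 97 mm above the worktop
- lever_pivot (a point): pin about which the lever turns, 91 mm from the pad; rides on the left half
- tumbler_blue_mid (a point): nesting tumbler, deep blue, the biggest, upright and open at the top: 66 mm outside diameter, 60 mm tall, wall 2.5 mm, inside floor 14 mm above its foot; the point is its centre, half-way up (30 mm above its foot). May be absent (no reading). z is up
- tumbler_green_mid (a point): nesting tumbler, green, the second, upright and open at the top: 54 mm outside diameter, 60 mm tall, wall 2.5 mm, inside floor 14 mm above its foot; the point is its centre, half-way up (30 mm above its foot). May be absent (no reading). z is up
- tumbler_amber_mid (a point): nesting tumbler, amber, the third, upright and open at the top: 42 mm outside diameter, 60 mm tall, wall 2.5 mm, inside floor 14 mm above its foot; the point is its centre, half-way up (30 mm above its foot). May be absent (no reading). z is up
- tumbler_red_mid (a point): nesting tumbler, red, the smallest, upright and open at the top: 30 mm outside diameter, 60 mm tall, wall 2.5 mm, inside floor 14 mm above its foot; the point is its centre, half-way up (30 mm above its foot). May be absent (no reading). z is up
- tape_gun: bystander, not part of the job: red tape dispenser, 284 x 119 x 68 mm; origin at the centre of its underside
- tape_roll_clear: bystander, not part of the job: roll of cream tape, 111 mm across, 50 mm high; origin at the centre of its underside
- tape_roll_brown: bystander, not part of the job: roll of brown tape, 103 mm across, 48 mm high; origin at the centre of its underside
- marker_blue: bystander, not part of the job: blue-capped marker, 120 mm; origin at the centre of its underside
- marker_red: bystander, not part of the job: red-capped marker, 120 mm; origin at the centre of its underside
- watch_black: bystander, not part of the job: watch with black strap, 197 x 38 mm; origin at the centre of its underside
There are look-alikes about, which are no part of the job. Leave any brown look-alike of the part that bears tumbler_green_mid alone. What is shaped like the part that bears tumbler_blue_mid but white is not meant.

How it is judged (in metres and radians):
On the way, in this order (a step that is already met when the one before it is completed fails the run):
1. all tumblers that are there stand nested in the pail, biggest outermost (horizontal distance between each of tumbler_blue_mid, tumbler_green_mid, tumbler_amber_mid, tumbler_red_mid and pail below 0.024 m and angle between each of tumbler_blue_mid, tumbler_green_mid, tumbler_amber_mid, tumbler_red_mid's own z axis and vertical below 0.12 rad and height (world z) of each of tumbler_blue_mid, tumbler_green_mid, tumbler_amber_mid, tumbler_red_mid below 0.096 m and linear speed of each of tumbler_blue, tumbler_green, tumbler_amber, tumbler_red below 0.05 m/s and z of each of tumbler_green_mid, tumbler_amber_mid, tumbler_red_mid in the frame of tumbler_blue_mid above 0.009 m and horizontal distance between tumbler_green_mid and tumbler_blue_mid below 0.0065 m and horizontal distance between tumbler_amber_mid and tumbler_blue_mid below 0.0125 m and horizontal distance between tumbler_red_mid and tumbler_blue_mid below 0.0185 m and z of each of tumbler_amber_mid, tumbler_red_mid in the frame of tumbler_green_mid above 0.009 m and horizontal distance between tumbler_amber_mid and tumbler_green_mid below 0.0065 m and horizontal distance between tumbler_red_mid and tumbler_green_mid below 0.0125 m and z of tumbler_red_mid in the frame of tumbler_amber_mid above 0.009 m and horizontal distance between tumbler_red_mid and tumbler_amber_mid below 0.0065 m and height (world z) of tumbler_blue_mid below 0.051 m), for 0.2 s.
2. the lid lies home on the pail's flange (all of step 1 and horizontal distance between lid_knob and pail below 0.006 m and z of lid_knob in the frame of pail between 0.14 and 0.1475 m and angle between lid_knob's own z axis and vertical below 0.05 rad), for 0.2 s.
3. both halves of the clamp ring are shut round the flanges (horizontal distance between lid_knob and pail below 0.006 m and z of lid_knob in the frame of pail between 0.14 and 0.1475 m and angle between lid_knob's own z axis and vertical below 0.05 rad and value of joint each of ring_left, ring_right below 0.04 rad), for 0.2 s.
4. the lever is folded in and latched (all of step 3 and value of joint lever below 0.1 rad), for 0.2 s.
At the end, for the whole second after the job is handed in: Tumblers upright (within 7 deg) in the pail, nested in size order, biggest outermost; lid home (knob within 6 mm of the pail axis and 4 mm of its height, level within 3 deg); both ring halves within 0.04 rad of shut, lever within 0.10 rad of folded; all at rest (all of step 1 and all of step 4 and linear speed of lid below 0.02 m/s); the robot touches nothing.
It fails at once if a bystander (tape, pen or watch) is moved more than 3 cm (distance of any of tape_gun, tape_roll_clear, tape_roll_brown, marker_blue, marker_red, watch_black from where it was at the start of the episode above 0.03 m).
Of tumbler_blue, tumbler_green, tumbler_amber, tumbler_red only 3 to 4 are there at a start; the rules pass over those that are not, and their reading is None.
At some moment in a run one of tumbler_blue, tumbler_green, tumbler_amber, lid may be knocked a few centimetres aside while the robot is not near it.
It also fails if it takes over 208 s, if anything falls off the work surface, if the arm or the gripper's body presses on something with over 40 N, if the wrist force passes 120 N, or if a joint passes its speed limit or range.

## Working session

There is one attempt and no reset: what is moved stays moved. The work goes in short steps, Python scripts to look and compute and a tool call to move; the robot and the scene stay as the last step left them, time stands still between calls to the robot, and variables do not carry over. Pictures are saved under pics/ and viewed, at most 14 in all, crops included, and the job is handed in when it is done.

Besides the shell and the picture viewer there is one more tool, called after "Call:" by a JSON object that holds its "fn" and its "kwargs". drive_tool: Moves the arm, as the interface text tells. Its arguments: {"type":"object","properties":{"offset":{"type":"array"},"turn":{"type":"array"},"hand":{"type":"array"},"newtons":{"type":"number"}},"required":["offset","turn","hand"]}

```bash
mkdir -p pics; ls
python3 - <<'E'
from rig import observe,get_image,camera_info,env
import cv2
for n in("top","side"):
    cv2.imwrite(f"pics/{n}0.png",get_image(n)); print(n,camera_info(n))
print(observe(),env.hold_point_z)
E
```

```text
pics
top {'fx': 401.6546717158242, 'fy': 401.6546717158242, 'cx': 255.75435107016847, 'cy': 190.35483256004576, 'k1': 0.008786022560088036, 'world_to_cam': array([[-2.00494030e-02, -9.99798959e-01, -2.49327328e-04,
         8.38930069e-02],
       [-9.91105870e-01,  1.99078894e-02, -1.31578232e-01,
         5.24983488e-01],
       [ 1.31556743e-01, -2.39095522e-03, -9.91305758e-01,
         1.32287182e+00],
       [ 0.00000000e+00,  0.00000000e+00,  0.00000000e+00,
         1.00000000e+00]])}
side {'fx': 410.4168754937313, 'fy': 410.4168754937313, 'cx': 259.88912903889695, 'cy': 190.68314676722233, 'k1': -0.1097624855878081, 'world_to_cam': array([[-0.97704142, -0.21297766, -0.00552927,  0.5469535 ],
       [-0.09069112,  0.4392522 , -0.89377437,  0.10419718],
       [ 0.19278272, -0.87275312, -0.44848278,  1.4721464 ],
       [ 0.        ,  0.        ,  0.        ,  1.        ]])}
{'time_s': 0.1, 'q': array([ 6.42093387e+01,  2.18380600e+01,  7.43782889e+01,  1.25925062e-03,
        8.38568550e+01, -1.23343636e+01]), 'qvel': array([ 0.0290748 , -0.09306173, -0.12241269, -0.02470088,  0.04092544,
        0.08038648]), 'joint_efforts': array([ 5.08666795e-03, -4.49225450e+01, -2.31656438e+01, -8.47037222e-05,
        3.69730551e-03,  3.63543052e-05]), 'position': array([0.12786036, 0.53467741, 0.23077728]), 'tool_rot': array([[-9.72547062e-01,  2.32705566e-01, -5.75560185e-04],
       [ 2.32706092e-01,  9.72546438e-01, -1.14087440e-03],
       [ 2.94271184e-04, -1.24349041e-03, -9.99999184e-01]]), 'ft_force': array([-0.22594713, -0.20170646, -0.55797115]), 'wrist_torque': array([0.05691582, 0.01203402, 0.02592182]), 'gripper_force': 0.0, 'grip_width': 0.0858859068199643} 0.0187
```

View pics/top0.png

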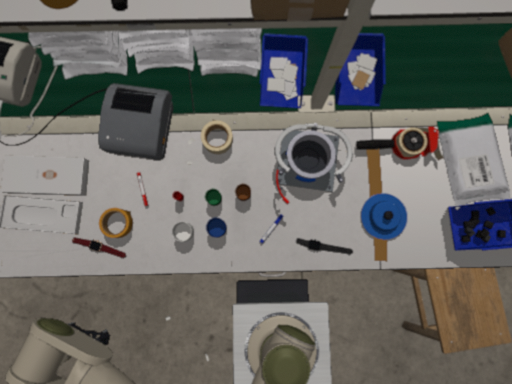

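View pics/side0.png

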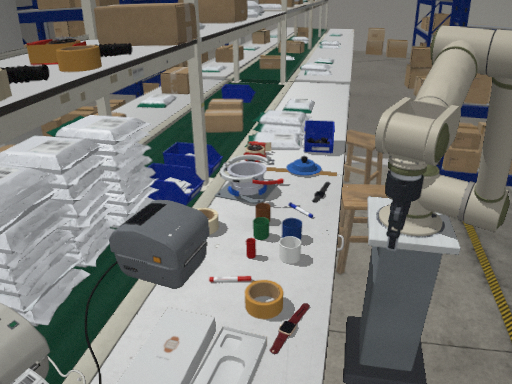

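The top view shows the pail at (310,155) with its ring open and the red lever at (282,186). The lid is at (384,216). The tumblers are red (178,196), green (213,198), brown/amber (243,192), blue (216,228) and white (183,232). I'll zoom in and measure these.

```bash
cat > h.py <<'E'
import numpy as np, cv2
from rig import observe,get_image,camera_info,env
def ray(n,uv):
    c=camera_info(n); K=np.array([[c['fx'],0,c['cx']],[0,c['fy'],c['cy']],[0,0,1]])
    d=np.array([(uv[0]-c['cx'])/c['fx'],(uv[1]-c['cy'])/c['fy']]); s=d.copy()
    for _ in range(10): s=d/(1+c['k1']*(s@s))
    W=c['world_to_cam']; R=W[:3,:3]
    return -R.T@W[:3,3], R.T@np.array([s[0],s[1],1])
def onz(n,uv,z):
    o,v=ray(n,uv); return o+v*(z-o[2])/v[2]
def proj(n,p):
    c=camera_info(n); q=c['world_to_cam']@np.append(p,1); s=q[:2]/q[2]; s=s*(1+c['k1']*(s@s))
    return np.array([c['fx']*s[0]+c['cx'],c['fy']*s[1]+c['cy']])
def crop(n,im,x0,y0,x1,y1,k,name):
    cv2.imwrite(f"pics/{name}.png",cv2.resize(im[y0:y1,x0:x1],None,fx=k,fy=k,interpolation=cv2.INTER_CUBIC))
E
python3 - <<'E'
from h import *
t=cv2.imread('pics/top0.png'); s=cv2.imread('pics/side0.png')
crop('',t,160,110,360,260,4,'tc'); crop('',s,200,120,350,270,4,'sc')
E
```

```text
(no output)
```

View pics/tc.png

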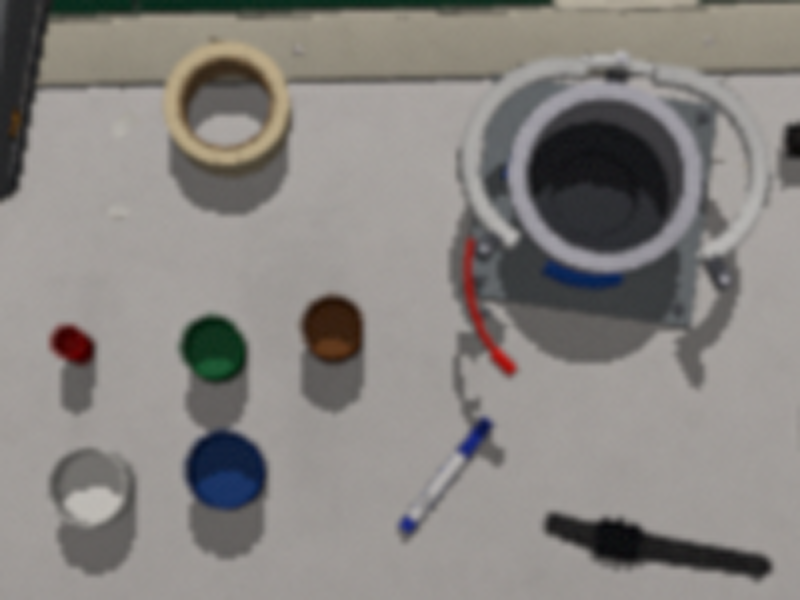

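View pics/sc.png

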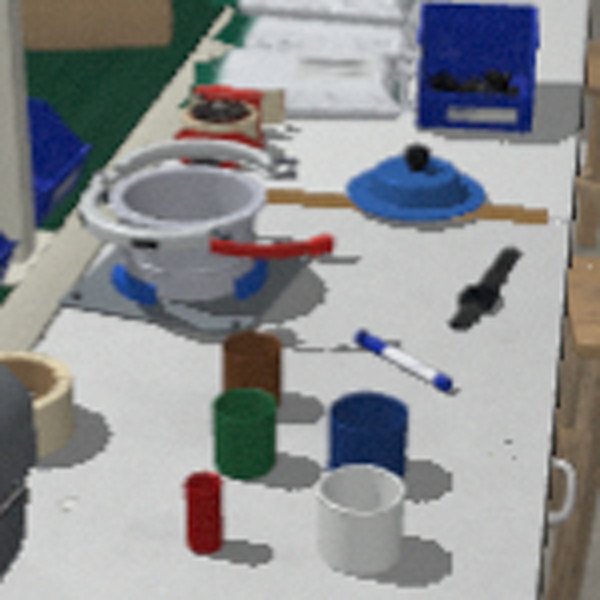

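The brown cup at crop (332,328) is about as wide as the green one. It's the decoy, so amber is absent and the set is blue, green and red. Next I'll measure positions.

```bash
cat >> h.py <<'E'
HS={'blue':((105,120,50),(125,255,255)),'green':((45,90,25),(85,255,255)),'red':((170,120,50),(180,255,255)),'brown':((3,90,20),(18,255,255)),'lid':((100,120,60),(118,255,255))}
def comp(im,col,box):
    x0,y0,x1,y1=box; h=cv2.cvtColor(im,cv2.COLOR_BGR2HSV)
    m=cv2.inRange(h,*HS[col])
    if col=='red': m|=cv2.inRange(h,(0,120,50),(6,255,255))
    k=np.zeros_like(m); k[y0:y1,x0:x1]=m[y0:y1,x0:x1]
    c=max(cv2.findContours(k,cv2.RETR_EXTERNAL,cv2.CHAIN_APPROX_NONE)[0],key=cv2.contourArea)
    return c
def circ(im,col,box,z,n='top'):
    c=comp(im,col,box); (u,v),r=cv2.minEnclosingCircle(c)
    p=onz(n,(u,v),z); q=onz(n,(u+r,v),z); bb=cv2.boundingRect(c)
    w=np.linalg.norm(onz(n,(bb[0]+bb[2],v),z)-onz(n,(bb[0],v),z))
    return (u,v,r),p,w
E
python3 - <<'E'
from h import *
np.set_printoptions(precision=4,suppress=True)
t=cv2.imread('pics/top0.png')
print(ray('top',(256,190))[0])
for c,b,z in [('blue',(200,212,232,245),.058),('green',(200,185,226,210),.058),('red',(168,186,188,205),.058),('brown',(232,180,255,206),.058),('lid',(355,190,412,245),.012)]:
    print(c,circ(t,c,b,z))
g=lambda x,y:(x/4+160,y/4+110)
for n,p,z in [('flange',g(605,176),.097),('flL',g(508,176),.097),('flR',g(702,176),.097),('flT',g(605,82),.097),('flB',g(605,270),.097),('hinge',g(618,68),.1),('Lend',g(515,240),.097),('pivot',g(485,248),.097),('pad',g(505,365),.097),('Rend',g(705,250),.097),('catch',g(722,270),.097),('Lout',g(463,165),.097),('Rout',g(768,165),.097)]:
    print(n,onz('top',p,z))
h=cv2.cvtColor(t,cv2.COLOR_BGR2HSV); m=cv2.inRange(h[190:245,355:412],(0,0,0),(180,255,45)); ys,xs=np.nonzero(m); print('knob',xs.mean()+355,ys.mean()+190,len(xs),onz('top',(xs.mean()+355,ys.mean()+190),.06))
E
```

```text
[0.348  0.0766 1.3805]
blue ((216.07142639160156, 227.14285278320312, 9.374678611755371), array([0.4043, 0.206 , 0.058 ]), np.float64(0.05905155484986776))
green ((213.0, 197.0, 7.810349941253662), array([0.5041, 0.2155, 0.058 ]), np.float64(0.04970012227703842))
red ((177.5, 196.5, 5.147915363311768), array([0.5081, 0.3331, 0.058 ]), np.float64(0.0331174360746933))
brown ((243.0, 192.0, 7.810349941253662), array([0.5188, 0.1158, 0.058 ]), np.float64(0.04647408218568387))
lid ((383.912841796875, 216.05963134765625, 23.02207374572754), array([ 0.4325, -0.3612,  0.012 ]), np.float64(0.1563177848268641))
flange [ 0.6343 -0.1099  0.097 ]
flL [ 0.6359 -0.0308  0.097 ]
flR [ 0.6326 -0.1889  0.097 ]
flT [ 0.7131 -0.1129  0.097 ]
flB [ 0.5566 -0.1069  0.097 ]
hinge [ 0.7238 -0.1235  0.1   ]
Lend [ 0.5828 -0.0349  0.097 ]
pivot [ 0.5767 -0.0104  0.097 ]
pad [ 0.481  -0.0237  0.097 ]
Rend [ 0.5714 -0.1885  0.097 ]
catch [ 0.5547 -0.2015  0.097 ]
Lout [0.6458 0.0056 0.097 ]
Rout [ 0.6407 -0.2431  0.097 ]
knob 387.72222222222223 215.3148148148148 54 [ 0.4318 -0.3585  0.06  ]
```

Call:
{"fn": "drive_tool", "kwargs": {"offset": [[-0.96,-0.71,0.2],[-0.96,-0.71,0.2],[-0.96,-0.71,0.2],[-0.96,-0.71,0.2],[-0.96,-0.71,0.2],[-0.96,-0.71,0.2],[-0.96,-0.71,0.2],[-0.96,-0.71,0.2],[-0.96,-0.71,0.2],[0,0,0.2]], "turn": [[0,0,0],[0,0,0],[0,0,0],[0,0,0],[0,0,0],[0,0,0],[0,0,0],[0,0,0],[0,0,0],[0,0,0]], "hand": [1,1,1,1,1,1,1,1,1,1]}}

```text
time_s: 1.35
position: [0.4062, 0.204, 0.1508]
tool_rot: [[-0.972, 0.237, -0.0], [0.237, 0.972, -0.0], [-0.0, -0.0, -1.0]]
ft_force: [-0.4, -0.1, -0.6]
grip_width: 0.0856
gripper_force: 0.0
```

```bash
cat >> h.py <<'E'
np.set_printoptions(precision=3,suppress=True)
def to(p):
    s=observe(); R=s['tool_rot']; print('t',s['time_s'],'at',s['position'],'w',s['grip_width'],'gf',s['gripper_force'],'F',s['ft_force'],'units',R.T@(np.array(p)-s['position'])/.04,'ty',R[:,1],'tz',R[:,2])
E
python3 - <<'E'
from h import *
to((.404,.206,.06)); im=get_image('side'); t=get_image('top')
print(circ(t,'blue',(190,205,245,255),.058),circ(t,'green',(200,185,226,210),.058))
a=im[150:280,230:380]; cv2.imwrite('pics/s1.png',cv2.resize(np.hstack([a,t[160:290,150:300]]),None,fx=2.6,fy=2.6,interpolation=cv2.INTER_CUBIC))
E
```

```text
t 1.35 at [0.406 0.204 0.151] w 0.08563000982705068 gf 0.0 F [-0.412 -0.102 -0.595] units [0.065 0.037 2.269] ty [ 0.237  0.972 -0.   ] tz [-0. -0. -1.]Traceback (most recent call last):
  File "<stdin>", line 3, in <module>
  File "h.py", line 25, in circ
    c=comp(im,col,box); (u,v),r=cv2.minEnclosingCircle(c)
  File "h.py", line 22, in comp
    c=max(cv2.findContours(k,cv2.RETR_EXTERNAL,cv2.CHAIN_APPROX_NONE)[0],key=cv2.contourArea)
ValueError: max() iterable argument is empty
```

```bash
cat >> h.py <<'E'
def cyl(n,p,d):  # bbox of an upright cylinder foot at p(x,y,z), 60 tall
    a=np.linspace(0,2*np.pi,60); P=np.array([proj(n,(p[0]+d/2*np.cos(t),p[1]+d/2*np.sin(t),p[2]+h)) for t in a for h in(0,.06)])
    return np.r_[P.min(0),P.max(0)]
E
python3 - <<'E'
from h import *
im=get_image('side')
b=cv2.boundingRect(comp(im,'blue',(276,205,310,245))); print(b[0],b[1],b[0]+b[2],b[1]+b[3]); print(cyl('side',(.404,.206,0),.066))
b=cv2.boundingRect(comp(im,'green',(240,205,275,245))); print(b[0],b[1],b[0]+b[2],b[1]+b[3]); print(cyl('side',(.504,.2155,0),.054))
b=cv2.boundingRect(comp(im,'red',(240,230,275,265))); print(b[0],b[1],b[0]+b[2],b[1]+b[3]); print(cyl('side',(.508,.333,0),.03))
E
```

```text
283 219 302 239
[282.417 217.444 302.933 243.455]
254 217 269 240
[254.225 216.698 270.577 240.577]
247 238 256 258
[248.232 237.314 258.187 258.912]
```

Call:
{"fn": "drive_tool", "kwargs": {"offset": [[0.05,0.03,0.5],[0,0,0.5],[0,0,0.5],[0,0,0.5],[0,0,0.5],[0,0,0.5],[0,0,0],[0,0,0],[0,0,0],[0,0,0]], "turn": [[0,0,0],[0,0,0],[0,0,0],[0,0,0],[0,0,0],[0,0,0],[0,0,0],[0,0,0],[0,0,0],[0,0,0]], "hand": [1,1,1,1,1,1,1,0.6,0.6,0.6], "newtons": 30}}

```text
time_s: 2.75
position: [0.4032, 0.2082, 0.0326]
tool_rot: [[-0.973, 0.232, 0.002], [0.232, 0.973, 0.001], [-0.002, 0.001, -1.0]]
ft_force: [-1.5, 2.3, 4.9]
grip_width: 0.065
gripper_force: 32.3
```

Call:
{"fn": "drive_tool", "kwargs": {"offset": [[0,0,0],[0,0,0],[0,0,0],[0,0,-0.5],[0,0,-0.8],[0,0,-0.8],[0,0,-0.8],[0,0,-0.8],[0,0,-0.4],[0,0,0]], "turn": [[0,0,0],[0,0,0],[0,0,0],[0,0,0],[0,0,0],[0,0,0],[0,0,0],[0,0,0],[0,0,0],[0,0,0]], "hand": [0.6,0.6,0.6,0.6,0.6,0.6,0.6,0.6,0.6,0.6]}}

```text
time_s: 4.0
position: [0.4031, 0.2077, 0.1967]
tool_rot: [[-0.973, 0.232, 0.003], [0.232, 0.973, 0.001], [-0.003, 0.001, -1.0]]
ft_force: [-0.1, -0.0, -2.1]
grip_width: 0.0651
gripper_force: 34.4
```

Run:
```python
from h import *
to((.6345,-.11,.2)); im=get_image('side'); t=get_image('top')
cv2.imwrite('pics/s1.png',cv2.resize(np.hstack([im[110:260,200:350],t[120:270,150:300]]),None,fx=2.6,fy=2.6,interpolation=cv2.INTER_CUBIC))
```

```text
t 4.0 at [0.403 0.208 0.197] w 0.06513085938776392 gf 34.40195258706808 F [-0.06  -0.011 -2.085] units [-7.473 -6.381 -0.071] ty [0.232 0.973 0.001] tz [ 0.003  0.001 -1.   ]
```

View pics/s1.png

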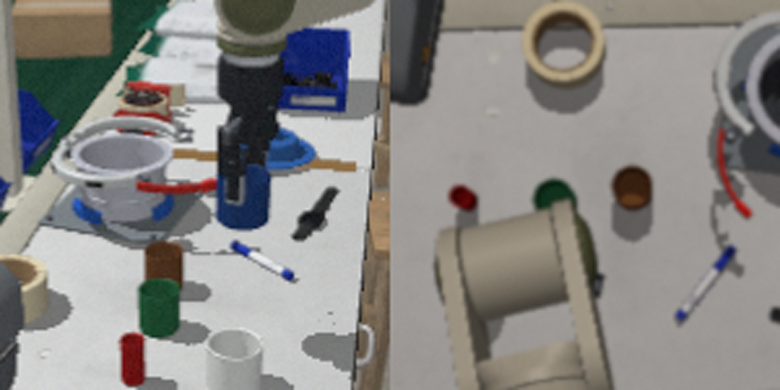

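Blue is held at side crop (243,195), upright.

Call:
{"fn": "drive_tool", "kwargs": {"offset": [[-0.6,-0.5,0],[-0.84,-0.72,0],[-0.84,-0.72,0],[-0.84,-0.72,0],[-0.84,-0.72,0],[-0.84,-0.72,0],[-0.84,-0.72,0],[-0.84,-0.72,0],[-0.6,-0.5,0],[-0.4,-0.34,0]], "turn": [[0,0,0],[0,0,0],[0,0,0],[0,0,0],[0,0,0],[0,0,0],[0,0,0],[0,0,0],[0,0,0],[0,0,0]], "hand": [0.6,0.6,0.6,0.6,0.6,0.6,0.6,0.6,0.6,0.6]}}

```text
time_s: 5.35
position: [0.6348, -0.1115, 0.1935]
tool_rot: [[-0.972, 0.234, -0.003], [0.234, 0.972, 0.001], [0.003, 0.0, -1.0]]
ft_force: [-0.9, 0.5, -1.4]
grip_width: 0.0653
gripper_force: 34.4
```

Run:
```python
from h import *
to((.6345,-.11,.05)); im=get_image('side'); p=observe()['position']
c=cyl('side',(p[0],p[1],p[2]-.0326),.066); print(c)
b=cv2.boundingRect(comp(im,'blue',tuple(int(v) for v in (c[0]-8,c[1]-8,c[2]+8,c[3]+8)))); print(b[0],b[1],b[0]+b[2],b[1]+b[3])
# pail flange outer rim in the side view: predicted ellipse
a=np.linspace(0,6.28,80); P=np.array([proj('side',(.6345+.079*np.cos(t),-.11+.079*np.sin(t),.097)) for t in a]); 
big=cv2.resize(im[110:230,190:340],None,fx=4,fy=4,interpolation=cv2.INTER_CUBIC)
for u,v in P: cv2.circle(big,(int((u-190+.5)*4),int((v-110+.5)*4)),1,(0,255,0),-1)
cv2.imwrite('pics/s2.png',big)
```

```text
t 5.35 at [ 0.635 -0.111  0.193] w 0.06530946839731724 gf 34.393041394650936 F [-0.86   0.532 -1.355] units [0.006 0.033 3.588] ty [0.234 0.972 0.   ] tz [-0.003  0.001 -1.   ]
[238.248 136.399 255.348 156.676]
238 137 254 156
```

View pics/s2.png

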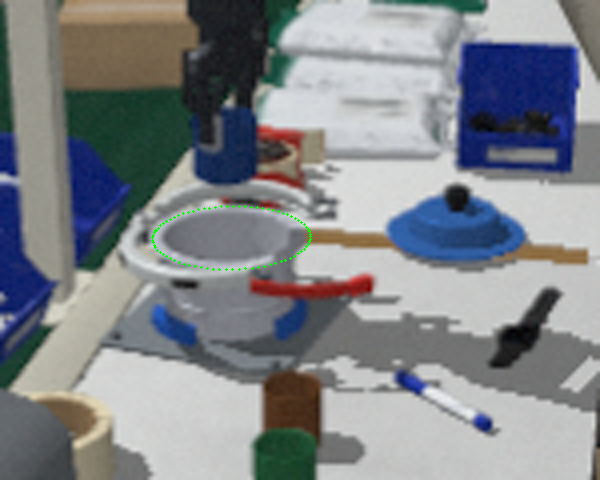

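Call:
{"fn": "drive_tool", "kwargs": {"offset": [[-0.02,0.03,0.5],[0,0,0.6],[0,0,0.6],[0,0,0.6],[0,0,0.4],[0,0,0.25],[0,0,0.2],[0,0,0.15],[0,0,0.1],[0,0,0]], "turn": [[0,0,0],[0,0,0],[0,0,0],[0,0,0],[0,0,0],[0,0,0],[0,0,0],[0,0,0],[0,0,0],[0,0,0]], "hand": [0.6,0.6,0.6,0.6,0.6,0.6,0.6,0.6,0.6,0.6]}}

```text
time_s: 6.65
position: [0.6356, -0.1093, 0.0593]
tool_rot: [[-0.973, 0.233, -0.0], [0.233, 0.973, 0.0], [0.0, 0.0, -1.0]]
ft_force: [-0.2, -0.4, -1.7]
grip_width: 0.0651
gripper_force: 34.4
```

Call:
{"fn": "drive_tool", "kwargs": {"offset": [[0,0,0.05],[0,0,0.05],[0,0,0.05],[0,0,0.05],[0,0,0.04],[0,0,0],[0,0,0],[0,0,0],[0,0,0],[0,0,0]], "turn": [[0,0,0],[0,0,0],[0,0,0],[0,0,0],[0,0,0],[0,0,0],[0,0,0],[0,0,0],[0,0,0],[0,0,0]], "hand": [0.6,0.6,0.6,0.6,0.6,0.6,0.6,0.6,0.6,0.6]}}

```text
time_s: 7.9
position: [0.6356, -0.1093, 0.0497]
tool_rot: [[-0.973, 0.233, 0.0], [0.233, 0.973, -0.0], [-0.0, -0.0, -1.0]]
ft_force: [-0.2, 0.5, -1.6]
grip_width: 0.0652
gripper_force: 34.4
```

Call:
{"fn": "drive_tool", "kwargs": {"offset": [[0,0,0],[0,0,0],[0,0,0],[0,0,0],[0,0,-0.5],[0,0,-0.8],[0,0,-0.8],[0,0,-0.8],[0,0,-0.6],[0,0,-0.2]], "turn": [[0,0,0],[0,0,0],[0,0,0],[0,0,0],[0,0,0],[0,0,0],[0,0,0],[0,0,0],[0,0,0],[0,0,0]], "hand": [0.95,0.95,0.95,0.95,0.95,0.95,0.95,0.95,0.95,0.95]}}

```text
time_s: 9.15
position: [0.636, -0.1094, 0.1992]
tool_rot: [[-0.973, 0.233, 0.002], [0.233, 0.973, -0.001], [-0.002, -0.0, -1.0]]
ft_force: [0.3, -0.6, 0.1]
grip_width: 0.081
gripper_force: 0.0
```

Call:
{"fn": "drive_tool", "kwargs": {"offset": [[0.7,0.6,0],[0.8,0.85,0],[0.6,0.85,0],[0.6,0.85,0],[0.5,0.85,0],[0.5,0.85,0],[0.5,0.85,0],[0.5,0.75,0.2],[0.3,0.5,0.5],[0.08,0.07,0.5]], "turn": [[0,0,0],[0,0,0],[0,0,0],[0,0,0],[0,0,0],[0,0,0],[0,0,0],[0,0,0],[0,0,0],[0,0,0]], "hand": [0.95,0.95,0.95,0.95,0.95,0.95,0.95,0.95,0.95,0.95]}}

```text
time_s: 10.4
position: [0.5023, 0.2124, 0.1484]
tool_rot: [[-0.973, 0.231, -0.001], [0.231, 0.973, -0.0], [0.001, -0.0, -1.0]]
ft_force: [0.1, -0.2, 0.3]
grip_width: 0.081
gripper_force: 0.0
```

Run:
```python
from h import *
to((.504,.2155,.043)); im=get_image('side'); t=get_image('top')
try: print('blue in pail',circ(t,'blue',(290,135,335,180),.076)[1:])
except Exception as e: print(e)
for n,bx,p,d in(('green',(235,205,280,250),(.504,.2155,0),.054),):
  b=cv2.boundingRect(comp(im,n,bx)); print(b[0],b[1],b[0]+b[2],b[1]+b[3]); print(cyl('side',p,d))
cv2.imwrite('pics/s3.png',cv2.resize(np.hstack([im[110:260,200:350],t[90:240,230:380]]),None,fx=2.6,fy=2.6,interpolation=cv2.INTER_CUBIC))
```

```text
t 10.4 at [0.502 0.212 0.148] w 0.08102921281134742 gf 0.0 F [ 0.14  -0.187  0.312] units [-0.026  0.086  2.635] ty [ 0.231  0.973 -0.   ] tz [-0.001 -0.    -1.   ]
blue in pail (array([ 0.636, -0.109,  0.076]), np.float64(0.06626276023235914))
254 217 269 240
[254.225 216.698 270.577 240.577]
```

View pics/s3.png

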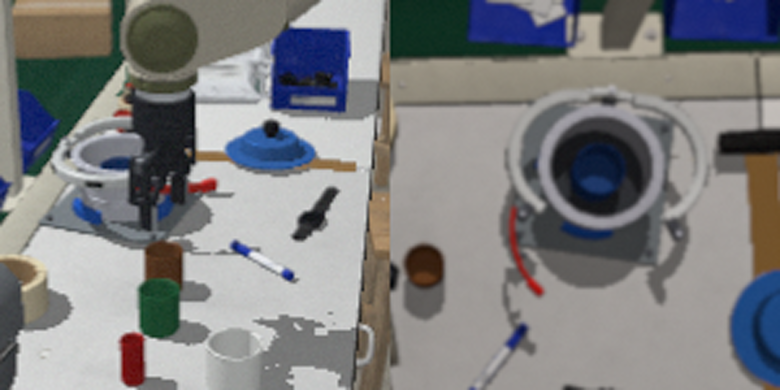

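Blue stands centred in the pail at top crop (598,168), measured at (0.636,-0.109). Green is next.

Call:
{"fn": "drive_tool", "kwargs": {"offset": [[-0.06,0.09,0.5],[0,0,0.5],[0,0,0.5],[0,0,0.5],[0,0,0.4],[0,0,0.2],[0,0,0],[0,0,0],[0,0,0],[0,0,0]], "turn": [[0,0,0],[0,0,0],[0,0,0],[0,0,0],[0,0,0],[0,0,0],[0,0,0],[0,0,0],[0,0,0],[0,0,0]], "hand": [1,1,1,1,1,1,1,0.45,0.45,0.45], "newtons": 30}}

```text
time_s: 11.75
position: [0.5071, 0.2142, 0.0467]
tool_rot: [[-0.973, 0.233, 0.002], [0.233, 0.973, 0.0], [-0.002, 0.001, -1.0]]
ft_force: [-0.5, 0.9, 5.5]
grip_width: 0.0524
gripper_force: 30.6
```

Call:
{"fn": "drive_tool", "kwargs": {"offset": [[0,0,0],[0,0,0],[0,0,0],[0,0,0],[0,0,-0.6],[0,0,-0.8],[0,0,-0.8],[0,0,-0.8],[0,0,-0.8],[0,0,-0.4]], "turn": [[0,0,0],[0,0,0],[0,0,0],[0,0,0],[0,0,0],[0,0,0],[0,0,0],[0,0,0],[0,0,0],[0,0,0]], "hand": [0.45,0.45,0.45,0.45,0.45,0.45,0.45,0.45,0.45,0.45]}}

```text
time_s: 13.0
position: [0.5066, 0.2141, 0.2155]
tool_rot: [[-0.973, 0.232, 0.002], [0.232, 0.973, 0.0], [-0.002, 0.001, -1.0]]
ft_force: [-0.3, -0.2, -2.1]
grip_width: 0.0523
gripper_force: 32.5
```

Run:
```python
from h import *
to((.636,-.109,.2)); im=get_image('side'); p=observe()['position']
c=cyl('side',(p[0],p[1],p[2]-.043),.054); print(c)
b=cv2.boundingRect(comp(im,'green',tuple(int(v) for v in (c[0]-8,c[1]-8,c[2]+8,c[3]+8)))); print(b[0],b[1],b[0]+b[2],b[1]+b[3])
x0,y0=int(c[0])-40,int(c[1])-50
crop('',im,x0,y0,x0+100,y0+100,5,'s4')
```

```text
t 13.0 at [0.507 0.214 0.216] w 0.05225606377228816 gf 32.489300259476295 F [-0.322 -0.18  -2.113] units [-5.023 -7.104  0.392] ty [0.232 0.973 0.001] tz [ 0.002  0.    -1.   ]
[252.693 168.973 270.026 193.545]
253 171 270 194
```

View pics/s4.png

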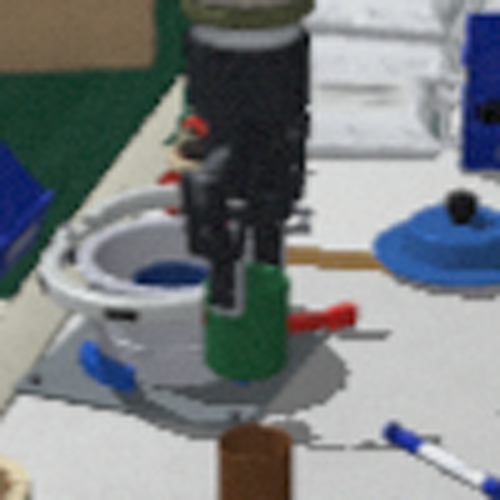

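Green is held upright with the fingers about 15 mm below its rim.

Call:
{"fn": "drive_tool", "kwargs": {"offset": [[-0.3,-0.5,0],[-0.55,-0.85,0],[-0.6,-0.85,0],[-0.6,-0.85,0],[-0.6,-0.85,0],[-0.6,-0.85,0],[-0.6,-0.85,0],[-0.6,-0.75,0],[-0.4,-0.5,0],[-0.17,-0.25,0]], "turn": [[0,0,0],[0,0,0],[0,0,0],[0,0,0],[0,0,0],[0,0,0],[0,0,0],[0,0,0],[0,0,0],[0,0,0]], "hand": [0.45,0.45,0.45,0.45,0.45,0.45,0.45,0.45,0.45,0.45]}}

```text
time_s: 14.3
position: [0.6357, -0.11, 0.2127]
tool_rot: [[-0.972, 0.234, -0.001], [0.234, 0.972, 0.0], [0.002, 0.0, -1.0]]
ft_force: [-0.6, 1.1, -1.9]
grip_width: 0.0521
gripper_force: 32.5
```

Run:
```python
from h import *
to((.636,-.109,.079)); im=get_image('side'); p=observe()['position']
c=cyl('side',(p[0],p[1],p[2]-.0467),.054); print(c)
b=cv2.boundingRect(comp(im,'green',tuple(int(v) for v in (c[0]-8,c[1]-8,c[2]+8,c[3]+8)))); print(b[0],b[1],b[0]+b[2],b[1]+b[3])
```

```text
t 14.3 at [ 0.636 -0.11   0.213] w 0.05206753184857093 gf 32.49010818108218 F [-0.608  1.109 -1.914] units [-0.006  0.025  3.342] ty [0.234 0.972 0.   ] tz [-0.001  0.    -1.   ]
[239.526 135.81  253.615 155.049]
231 132 254 154
```

Call:
{"fn": "drive_tool", "kwargs": {"offset": [[0,0.02,0.5],[0,0,0.7],[0,0,0.5],[0,0,0.3],[0,0,0.15],[0,0,0.15],[0,0,0.15],[0,0,0.15],[0,0,0.15],[0,0,0]], "turn": [[0,0,0],[0,0,0],[0,0,0],[0,0,0],[0,0,0],[0,0,0],[0,0,0],[0,0,0],[0,0,0],[0,0,0]], "hand": [0.45,0.45,0.45,0.45,0.45,0.45,0.45,0.45,0.45,0.45]}}

```text
time_s: 15.6
position: [0.6357, -0.1082, 0.1032]
tool_rot: [[-0.973, 0.233, -0.001], [0.233, 0.973, 0.0], [0.001, -0.0, -1.0]]
ft_force: [0.2, -1.1, -1.7]
grip_width: 0.0523
gripper_force: 32.4
```

Call:
{"fn": "drive_tool", "kwargs": {"offset": [[0,0,0.1],[0,0,0.1],[0,0,0.1],[0,0,0.1],[0,0,0.1],[0,0,0.06],[0,0,0],[0,0,0],[0,0,0],[0,0,0]], "turn": [[0,0,0],[0,0,0],[0,0,0],[0,0,0],[0,0,0],[0,0,0],[0,0,0],[0,0,0],[0,0,0],[0,0,0]], "hand": [0.45,0.45,0.45,0.45,0.45,0.45,0.45,0.45,0.45,0.45]}}

```text
time_s: 16.85
position: [0.6359, -0.1081, 0.0814]
tool_rot: [[-0.973, 0.233, 0.0], [0.233, 0.973, 0.0], [-0.0, 0.0, -1.0]]
ft_force: [1.3, -1.1, -2.2]
grip_width: 0.0521
gripper_force: 32.4
```

Call:
{"fn": "drive_tool", "kwargs": {"offset": [[0,0,0.04],[0,0,0.03],[0,0,0],[0,0,0],[0,0,0],[0,0,0],[0,0,-0.4],[0,0,-0.8],[0,0,-0.8],[0,0,-0.8]], "turn": [[0,0,0],[0,0,0],[0,0,0],[0,0,0],[0,0,0],[0,0,0],[0,0,0],[0,0,0],[0,0,0],[0,0,0]], "hand": [0.45,0.45,0.45,0.9,0.9,0.9,0.9,0.9,0.9,0.9]}}

```text
time_s: 18.1
position: [0.6359, -0.1081, 0.1929]
tool_rot: [[-0.973, 0.233, 0.001], [0.233, 0.973, -0.0], [-0.001, -0.0, -1.0]]
ft_force: [-0.8, -0.4, -0.6]
grip_width: 0.0772
gripper_force: 0.0
```

Call:
{"fn": "drive_tool", "kwargs": {"offset": [[0.5,0.8,0],[0.65,1,0],[0.65,1,0],[0.6,1,0],[0.5,1,0],[0.5,1,0],[0.5,1,0],[0.5,1,0],[0.5,1,0],[0.4,0.8,0]], "turn": [[0,0,0],[0,0,0],[0,0,0],[0,0,0],[0,0,0],[0,0,0],[0,0,0],[0,0,0],[0,0,0],[0,0,0]], "hand": [0.9,0.9,0.9,0.9,0.9,0.9,0.9,0.9,0.9,0.9]}}

```text
time_s: 19.35
position: [0.5185, 0.3164, 0.1919]
tool_rot: [[-0.973, 0.232, 0.001], [0.232, 0.973, 0.001], [-0.001, 0.001, -1.0]]
ft_force: [0.7, -0.0, -0.1]
grip_width: 0.0767
gripper_force: 0.0
```

Run:
```python
from h import *
to((.51,.333,.043)); im=get_image('side'); t=get_image('top')
for z,c in((.09,'green'),(.076,'blue')): print(c,circ(t,c,(292,135,332,180),z))
b=cv2.boundingRect(comp(im,'red',(235,230,275,265))); print(b[0],b[1],b[0]+b[2],b[1]+b[3]); print(cyl('side',(.51,.333,0),.03))
cv2.imwrite('pics/s5.png',cv2.resize(np.hstack([im[140:220,200:280],t[115:195,270:350]]),None,fx=5,fy=5,interpolation=cv2.INTER_CUBIC))
```

```text
t 19.35 at [0.518 0.316 0.192] w 0.07667449526045457 gf 0.0 F [ 0.698 -0.004 -0.093] units [0.307 0.351 3.722] ty [0.232 0.973 0.001] tz [ 0.001  0.001 -1.   ]
green ((309.70001220703125, 154.5, 8.363104820251465), array([ 0.634, -0.106,  0.09 ]), np.float64(0.05244571801781123))
blue ((305.5, 177.5, 9.617792129516602), array([ 0.56 , -0.091,  0.076]), np.float64(0.06577157009664607))
247 238 256 258
[247.597 237.241 257.562 258.832]
```

View pics/s5.png

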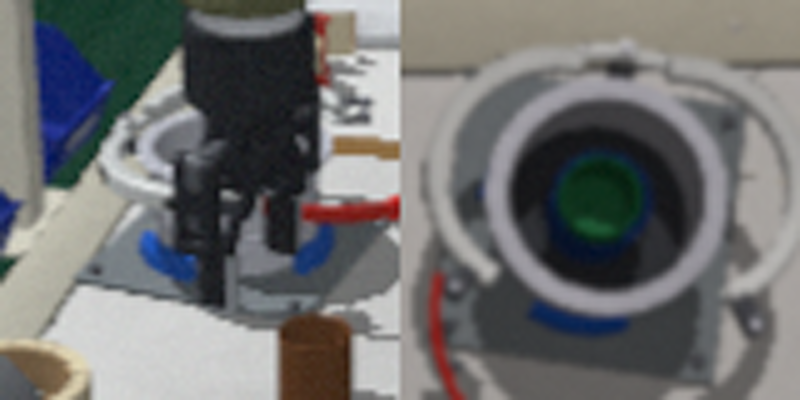

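Green is nested inside blue at top crop (600,198). Now red.

Call:
{"fn": "drive_tool", "kwargs": {"offset": [[0.27,0.36,0.5],[0,0,0.8],[0,0,0.8],[0,0,0.8],[0,0,0.45],[0,0,0.2],[0,0,0.1],[0,0,0],[0,0,0],[0,0,0]], "turn": [[0,0,0],[0,0,0],[0,0,0],[0,0,0],[0,0,0],[0,0,0],[0,0,0],[0,0,0],[0,0,0],[0,0,0]], "hand": [0.9,0.9,0.9,0.9,0.9,0.9,0.9,0.2,0.2,0.2]}}

```text
time_s: 20.7
position: [0.5123, 0.3314, 0.0452]
tool_rot: [[-0.973, 0.233, 0.001], [0.233, 0.973, 0.001], [-0.001, 0.001, -1.0]]
ft_force: [0.5, 0.8, 1.6]
grip_width: 0.0285
gripper_force: 29.0
```

Call:
{"fn": "drive_tool", "kwargs": {"offset": [[0,0,0],[0,0,0],[0,0,0],[0,0,0],[0,0,-0.6],[0,0,-0.8],[0,0,-0.8],[0,0,-0.8],[0,0,-0.8],[0,0,-0.4]], "turn": [[0,0,0],[0,0,0],[0,0,0],[0,0,0],[0,0,0],[0,0,0],[0,0,0],[0,0,0],[0,0,0],[0,0,0]], "hand": [0.2,0.2,0.2,0.2,0.2,0.2,0.2,0.2,0.2,0.2]}}

```text
time_s: 21.95
position: [0.512, 0.3311, 0.2139]
tool_rot: [[-0.973, 0.233, 0.001], [0.233, 0.973, 0.0], [-0.001, 0.0, -1.0]]
ft_force: [0.1, -0.6, -1.0]
grip_width: 0.0286
gripper_force: 29.3
```

Run:
```python
from h import *
to((.635,-.108,.22)); im=get_image('side'); p=observe()['position']
c=cyl('side',(p[0],p[1],p[2]-.046),.030); print(c)
b=cv2.boundingRect(comp(im,'red',tuple(int(v) for v in (c[0]-8,c[1]-8,c[2]+8,c[3]+8)))); print(b[0],b[1],b[0]+b[2],b[1]+b[3])
```

```text
t 21.95 at [0.512 0.331 0.214] w 0.02860823456027981 gf 29.300077980587957 F [ 0.097 -0.642 -0.997] units [-5.546 -9.961 -0.153] ty [0.233 0.973 0.   ] tz [ 0.001  0.    -1.   ]
[245.796 187.764 256.428 210.846]
246 188 256 210
```

Red is held. Next I'll carry it to the pail.

Call:
{"fn": "drive_tool", "kwargs": {"offset": [[-0.4,-0.8,0],[-0.5,-1,0],[-0.55,-1,0],[-0.55,-1,0],[-0.55,-1,0],[-0.6,-1,0],[-0.6,-1,0],[-0.6,-1,0],[-0.6,-1,0],[-0.6,-1,0]], "turn": [[0,0,0],[0,0,0],[0,0,0],[0,0,0],[0,0,0],[0,0,0],[0,0,0],[0,0,0],[0,0,0],[0,0,0]], "hand": [0.2,0.2,0.2,0.2,0.2,0.2,0.2,0.2,0.2,0.2]}}

```text
time_s: 23.25
position: [0.6365, -0.1032, 0.2113]
tool_rot: [[-0.973, 0.233, -0.002], [0.233, 0.973, 0.001], [0.002, 0.0, -1.0]]
ft_force: [0.8, 0.9, -0.6]
grip_width: 0.0286
gripper_force: 29.3
```

Run:
```python
from h import *
to((.635,-.108,.0905))
```

```text
t 23.25 at [ 0.637 -0.103  0.211] w 0.02863138186410846 gf 29.30483805565018 F [ 0.758  0.903 -0.638] units [ 0.003 -0.126  3.021] ty [0.233 0.973 0.   ] tz [-0.002  0.001 -1.   ]
```

Call:
{"fn": "drive_tool", "kwargs": {"offset": [[0,-0.1,0.4],[0,0,0.6],[0,0,0.5],[0,0,0.35],[0,0,0.25],[0,0,0.25],[0,0,0.25],[0,0,0.2],[0,0,0.1],[0,0,0]], "turn": [[0,0,0],[0,0,0],[0,0,0],[0,0,0],[0,0,0],[0,0,0],[0,0,0],[0,0,0],[0,0,0],[0,0,0]], "hand": [0.2,0.2,0.2,0.2,0.2,0.2,0.2,0.2,0.2,0.2]}}

```text
time_s: 24.5
position: [0.6357, -0.1056, 0.0964]
tool_rot: [[-0.973, 0.233, -0.0], [0.233, 0.973, 0.0], [0.0, 0.0, -1.0]]
ft_force: [0.2, -0.7, -0.5]
grip_width: 0.0285
gripper_force: 29.3
```

Call:
{"fn": "drive_tool", "kwargs": {"offset": [[0,-0.04,0.06],[0,0,0.06],[0,0,0],[0,0,0],[0,0,0],[0,0,0],[0,0,0],[0,0,-0.7],[0,0,-0.8],[0,0,-0.8]], "turn": [[0,0,0],[0,0,0],[0,0,0],[0,0,0],[0,0,0],[0,0,0],[0,0,0],[0,0,0],[0,0,0],[0,0,0]], "hand": [0.2,0.2,0.2,0.2,0.7,0.7,0.7,0.7,0.7,0.7]}}

```text
time_s: 25.75
position: [0.6352, -0.1071, 0.1848]
tool_rot: [[-0.973, 0.233, -0.0], [0.233, 0.973, 0.0], [0.0, 0.0, -1.0]]
ft_force: [-0.4, -0.8, -0.1]
grip_width: 0.0597
gripper_force: 0.0
```

Call:
{"fn": "drive_tool", "kwargs": {"offset": [[0.2,-0.4,-0.2],[0.4,-0.8,-0.1],[0.42,-0.9,0],[0.42,-0.9,0],[0.42,-0.9,0],[0.42,-0.9,0],[0.42,-0.9,0],[0.4,-0.8,0],[0.25,-0.55,0],[0.14,-0.28,0]], "turn": [[0,0,0],[0,0,0],[0,0,0],[0,0,0],[0,0,0],[0,0,0],[0,0,0],[0,0,0],[0,0,0],[0,0,0]], "hand": [0.7,0.7,0.7,0.7,0.7,0.7,0.7,0.7,0.7,0.7]}}

```text
time_s: 27.0
position: [0.4296, -0.3607, 0.1947]
tool_rot: [[-0.972, 0.234, -0.001], [0.234, 0.972, 0.001], [0.001, 0.001, -1.0]]
ft_force: [-0.9, -0.5, -0.4]
grip_width: 0.0597
gripper_force: 0.0
```

Run:
```python
from h import *
to((.4318,-.3585,.05)); im=get_image('side'); t=get_image('top')
for z,c in((.104,'red'),(.09,'green')): print(c,circ(t,c,(292,135,332,170),z))
k=im[150:165,295:315]; m=cv2.inRange(cv2.cvtColor(k,cv2.COLOR_BGR2GRAY),0,45); ys,xs=np.nonzero(m); print('knob side',xs.mean()+295,ys.mean()+150,len(xs),proj('side',(.4318,-.3585,.056)))
cv2.imwrite('pics/s6.png',cv2.resize(np.hstack([im[130:210,260:340],t[115:195,270:350]]),None,fx=5,fy=5,interpolation=cv2.INTER_CUBIC))
```

```text
t 27.0 at [ 0.43  -0.361  0.195] w 0.059717723629681446 gf 0.0 F [-0.895 -0.466 -0.377] units [-0.046  0.063  3.618] ty [0.234 0.972 0.001] tz [-0.001  0.001 -1.   ]
red ((308.5, 154.0, 5.590270042419434), array([ 0.633, -0.1  ,  0.104]), np.float64(0.032429006979531314))
green ((309.68182373046875, 154.59091186523438, 8.436784744262695), array([ 0.634, -0.106,  0.09 ]), np.float64(0.052444143303166255))
knob side 305.725 156.625 40 [304.582 159.018]
```

View pics/s6.png

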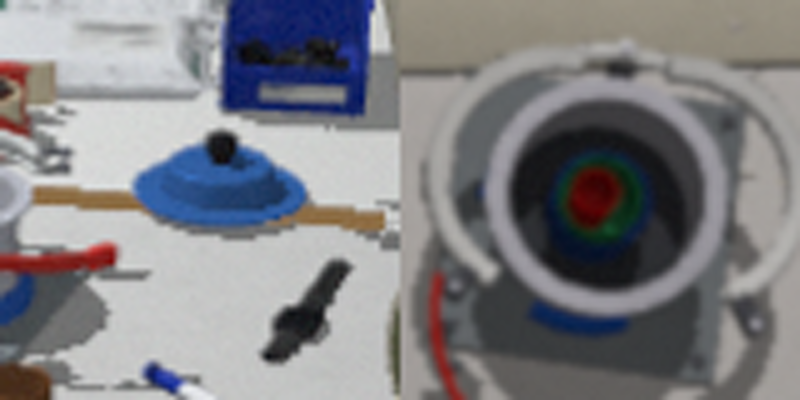

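Red is nested in green at top crop (597,195). The lid knob is at side (304,159), which matches my estimate. I'll grip the knob.

Call:
{"fn": "drive_tool", "kwargs": {"offset": [[-0.05,0.06,0.5],[0,0,0.7],[0,0,0.7],[0,0,0.7],[0,0,0.5],[0,0,0.3],[0,0,0.2],[0,0,0.05],[0,0,0],[0,0,0]], "turn": [[0,0,0],[0,0,0],[0,0,0],[0,0,0],[0,0,0],[0,0,0],[0,0,0],[0,0,0],[0,0,0],[0,0,0]], "hand": [0.7,0.7,0.7,0.7,0.7,0.7,0.7,0.7,0.7,0.7]}}

```text
time_s: 28.35
position: [0.434, -0.3582, 0.0502]
tool_rot: [[-0.973, 0.233, 0.001], [0.233, 0.973, -0.001], [-0.001, -0.001, -1.0]]
ft_force: [-0.3, -0.8, -0.0]
grip_width: 0.0599
gripper_force: 0.0
```

Call:
{"fn": "drive_tool", "kwargs": {"offset": [[0,0,0],[0,0,0],[0,0,0],[0,0,0],[0,0,0],[0,0,0],[0,0,-0.3],[0,0,-0.6],[0,0,-0.8],[0,0,-0.8]], "turn": [[0,0,0],[0,0,0],[0,0,0],[0,0,0],[0,0,0],[0,0,0],[0,0,0],[0,0,0],[0,0,0],[0,0,0]], "hand": [0.15,0.15,0.15,0.15,0.15,0.15,0.15,0.15,0.15,0.15], "newtons": 60}}

```text
time_s: 29.6
position: [0.4336, -0.3576, 0.151]
tool_rot: [[-0.973, 0.233, -0.0], [0.233, 0.973, 0.001], [0.001, 0.001, -1.0]]
ft_force: [0.3, -0.4, -3.5]
grip_width: 0.0275
gripper_force: 59.3
```

Call:
{"fn": "drive_tool", "kwargs": {"offset": [[0,0,-0.8],[0,0,-0.8],[0,0,-0.5],[0,0,0],[0,0,0],[0,0,0],[0,0,0],[0,0,0],[0,0,0],[0,0,0]], "turn": [[0,0,0],[0,0,0],[0,0,0],[0,0,0],[0,0,0],[0,0,0],[0,0,0],[0,0,0],[0,0,0],[0,0,0]], "hand": [0.15,0.15,0.15,0.15,0.15,0.15,0.15,0.15,0.15,0.15]}}

```text
time_s: 30.85
position: [0.4338, -0.358, 0.2337]
tool_rot: [[-0.973, 0.233, -0.0], [0.233, 0.973, 0.0], [0.0, 0.0, -1.0]]
ft_force: [-0.4, 0.3, -2.9]
grip_width: 0.0271
gripper_force: 59.3
```

Run:
```python
from h import *
to((.635,-.109,.22)); im=get_image('side')
x,y=proj('side',observe()['position']).astype(int)
crop('',im,x-60,y-50,x+60,y+50,5,'s7')
```

```text
t 30.85 at [ 0.434 -0.358  0.234] w 0.027149919235322485 gf 59.31614398956299 F [-0.399  0.309 -2.917] units [-3.443  7.224  0.343] ty [0.233 0.973 0.   ] tz [-0.  0. -1.]
```

View pics/s7.png

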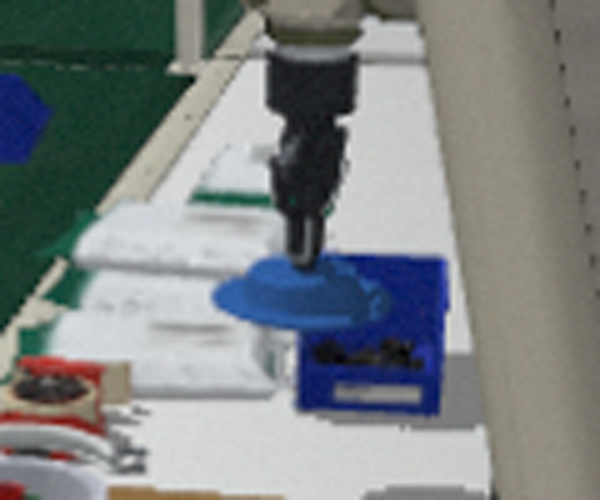

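The lid is held level.

Call:
{"fn": "drive_tool", "kwargs": {"offset": [[-0.15,0.4,0],[-0.35,0.75,0],[-0.4,0.85,0],[-0.4,0.85,0],[-0.4,0.85,0],[-0.4,0.85,0],[-0.4,0.85,0],[-0.4,0.8,0],[-0.35,0.6,0],[-0.2,0.43,0]], "turn": [[0,0,0],[0,0,0],[0,0,0],[0,0,0],[0,0,0],[0,0,0],[0,0,0],[0,0,0],[0,0,0],[0,0,0]], "hand": [0.15,0.15,0.15,0.15,0.15,0.15,0.15,0.15,0.15,0.15]}}

```text
time_s: 32.15
position: [0.6361, -0.1067, 0.2336]
tool_rot: [[-0.973, 0.231, -0.0], [0.231, 0.973, 0.0], [0.0, 0.0, -1.0]]
ft_force: [0.7, 0.4, -1.9]
grip_width: 0.0274
gripper_force: 59.4
```

Call:
{"fn": "drive_tool", "kwargs": {"offset": [[0,0,0.3],[0,0,0.4],[0,0,0.2],[0,0,0],[0,0,0],[0,0,0],[0,0,0],[0,0,0],[0,0,0],[0,0,0]], "turn": [[0,0,0],[0,0,0],[0,0,0],[0,0,0],[0,0,0],[0,0,0],[0,0,0],[0,0,0],[0,0,0],[0,0,0]], "hand": [0.15,0.15,0.15,0.15,0.15,0.15,0.15,0.15,0.15,0.15]}}

```text
time_s: 33.4
position: [0.6353, -0.1088, 0.1977]
tool_rot: [[-0.973, 0.233, -0.0], [0.233, 0.973, -0.0], [0.0, -0.0, -1.0]]
ft_force: [-0.4, -0.5, -2.6]
grip_width: 0.0272
gripper_force: 59.4
```

Run:
```python
from h import *
to((.6355,-.109,.138)); im=get_image('side'); s=observe(); p=s['position']
HS['lid']=((95,90,60),(118,255,255))
u,v=proj('side',p)
c=comp(im,'lid',(int(u)-45,int(v)-10,int(u)+45,int(v)+32)); b=cv2.boundingRect(c); print(b[0],b[1],b[0]+b[2],b[1]+b[3])
a=np.linspace(0,6.28,120); zf=p[2]-.050+.009
P=np.array([proj('side',(p[0]+.079*np.cos(t),p[1]+.079*np.sin(t),zf+.002)) for t in a]); print(P.min(0),P.max(0))
big=cv2.resize(im[120:220,190:330],None,fx=5,fy=5,interpolation=cv2.INTER_CUBIC)
Q=np.array([proj('side',(.6345+.079*np.cos(t),-.11+.079*np.sin(t),.097)) for t in a])
for A,col in((P,(0,255,255)),(Q,(0,255,0))):
  for u,v in A: cv2.circle(big,(int((u-190+.5)*5),int((v-120+.5)*5)),1,col,-1)
cv2.imwrite('pics/s8.png',big)
```

```text
t 33.4 at [ 0.635 -0.109  0.198] w 0.02719466363957397 gf 59.39603805541992 F [-0.383 -0.463 -2.598] units [-0.006 -0.004  1.493] ty [ 0.233  0.973 -0.   ] tz [-0. -0. -1.]
226 144 266 163
[226.807 147.361] [266.86  162.154]
```

View pics/s8.png

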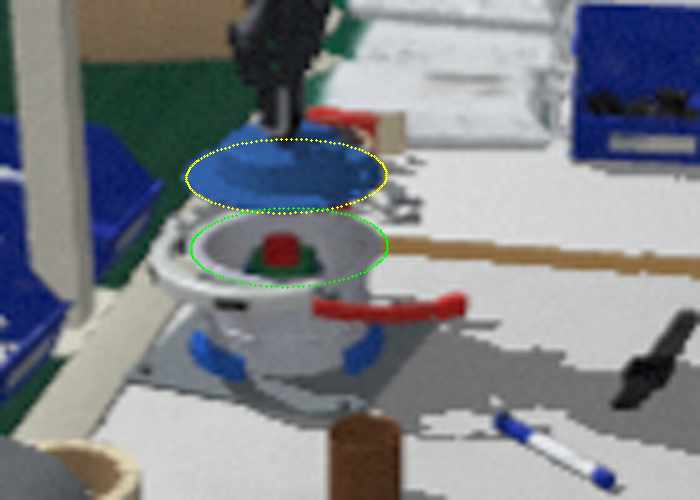

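The lid and pail ellipses line up, with the tumblers nested inside. I'll lower the lid.

Call:
{"fn": "drive_tool", "kwargs": {"offset": [[0,0,0.3],[0,0,0.4],[0,0,0.3],[0,0,0.15],[0,0,0.1],[0,0,0.07],[0,0,0.05],[0,0,0.05],[0,0,0],[0,0,0]], "turn": [[0,0,0],[0,0,0],[0,0,0],[0,0,0],[0,0,0],[0,0,0],[0,0,0],[0,0,0],[0,0,0],[0,0,0]], "hand": [0.15,0.15,0.15,0.15,0.15,0.15,0.15,0.15,0.15,0.15]}}

```text
time_s: 34.7
position: [0.6354, -0.1088, 0.1411]
tool_rot: [[-0.973, 0.233, 0.0], [0.233, 0.973, -0.0], [-0.0, -0.0, -1.0]]
ft_force: [-0.5, 0.0, -2.2]
grip_width: 0.0269
gripper_force: 59.4
```

Call:
{"fn": "drive_tool", "kwargs": {"offset": [[0,0,0.03],[0,0,0.03],[0,0,0.02],[0,0,0.01],[0,0,0],[0,0,0],[0,0,0],[0,0,0],[0,0,0],[0,0,0]], "turn": [[0,0,0],[0,0,0],[0,0,0],[0,0,0],[0,0,0],[0,0,0],[0,0,0],[0,0,0],[0,0,0],[0,0,0]], "hand": [0.15,0.15,0.15,0.15,0.15,0.15,0.15,0.15,0.15,0.15]}}

```text
time_s: 35.95
position: [0.6353, -0.1088, 0.1382]
tool_rot: [[-0.973, 0.233, 0.001], [0.233, 0.973, -0.0], [-0.001, -0.0, -1.0]]
ft_force: [-2.9, 1.8, 5.8]
grip_width: 0.0274
gripper_force: 60.1
```

Call:
{"fn": "drive_tool", "kwargs": {"offset": [[0,0,0],[0,0,0],[0,0,0],[0,0,0],[0,0,-0.4],[0,0,-0.8],[0,0,-0.8],[0.3,0.5,0],[0.5,0.8,0],[0.5,0.8,0]], "turn": [[0,0,0],[0,0,0],[0,0,0],[0,0,0],[0,0,0],[0,0,0],[0,0,0],[0,0,0],[0,0,0],[0,0,0]], "hand": [0.6,0.6,0.6,0.6,0.6,0.6,0.6,0.6,0.6,0.6]}}

```text
time_s: 37.2
position: [0.6032, -0.0132, 0.217]
tool_rot: [[-0.973, 0.233, -0.001], [0.233, 0.973, 0.0], [0.001, 0.0, -1.0]]
ft_force: [0.8, 0.2, 0.9]
grip_width: 0.0513
gripper_force: 0.0
```

Call:
{"fn": "drive_tool", "kwargs": {"offset": [[0.5,0.9,0],[0.5,0.9,0],[0.5,0.9,0],[0.3,0.6,0],[0,0,0],[0,0,0],[0,0,0],[0,0,0],[0,0,0],[0,0,0]], "turn": [[0,0,0],[0,0,0],[0,0,0],[0,0,0],[0,0,0],[0,0,0],[0,0,0],[0,0,0],[0,0,0],[0,0,0]], "hand": [0.3,0,0,0,0,0,0,0,0,0]}}

```text
time_s: 38.45
position: [0.565, 0.13, 0.2173]
tool_rot: [[-0.973, 0.233, -0.0], [0.233, 0.973, 0.0], [0.0, 0.0, -1.0]]
ft_force: [0.1, 0.8, 0.5]
grip_width: 0.0001
gripper_force: 0.0
```

Run:
```python
from h import *
to((.6,.03,.2)); t=get_image('top'); s=get_image('side')
k=t[130:175,290:340]; m=cv2.inRange(cv2.cvtColor(k,cv2.COLOR_BGR2GRAY),0,45); ys,xs=np.nonzero(m); print('knob',len(xs),onz('top',(xs.mean()+290,ys.mean()+130),.150), xs.min()+290,xs.max()+290,ys.min()+130,ys.max()+130)
HS['lid']=((95,90,60),(118,255,255)); c=circ(t,'lid',(285,128,340,185),.1); print('lid',c)
big=cv2.resize(t[110:200,255:365],None,fx=6,fy=6,interpolation=cv2.INTER_CUBIC)
cv2.imwrite('pics/s9.png',big); cv2.imwrite('pics/raw_t9.png',t); cv2.imwrite('pics/raw_s9.png',s)
```

```text
t 38.45 at [0.565 0.13  0.217] w 6.199437099755835e-05 gf 0.0 F [0.117 0.813 0.54 ] units [-1.433 -2.227  0.432] ty [0.233 0.973 0.   ] tz [-0.  0. -1.]
knob 304 [ 0.602 -0.097  0.15 ] 295 325 146 171
lid ((309.5191955566406, 155.80613708496094, 26.381834030151367), array([ 0.628, -0.104,  0.1  ]), np.float64(0.1625445631509027))
```

View pics/s9.png

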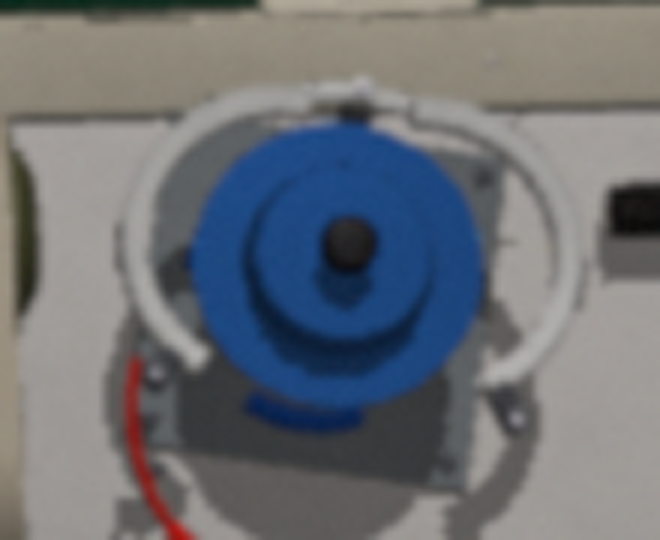

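Run:
```python
from h import *
g=lambda x,y,z:onz('top',(255+x/6-.4,110+y/6-.4),z)[:2]
print('knob',g(350,242,.1525),'lid',g(337.5,265,.1))
def fit(pts):
    X=np.array([g(*p,.104) for p in pts]); A=np.c_[2*X,np.ones(len(X))]; s=np.linalg.lstsq(A,(X**2).sum(1),rcond=None)[0]; return s[:2],np.sqrt(s[2]+s[:2]@s[:2])
cl,rl=fit([(122,240),(132,190),(160,140),(205,105),(250,88),(128,285)]); cr,rr=fit([(583,250),(572,195),(542,150),(500,118),(450,98),(570,310),(545,350)])
print(cl,rl,cr,rr)
P=np.array([.635,-.1095]); a=np.deg2rad(-8.5)
for z in(.1,.11): print('hinge',g(350,97,z), np.rad2deg(np.arctan2(*(g(350,97,z)-P)[::-1])))
h=np.array([np.cos(a),np.sin(a)]); l=np.array([-h[1],h[0]]); H=P+.096*h; print('H',H)
ang=lambda c:np.arctan2(*((c-H)[::-1]))
an=lambda v:np.arctan2(v[1],v[0])
tl=(an(P-H)-an(cl-H)+np.pi)%(2*np.pi)-np.pi; tr=(an(cr-H)-an(P-H)+np.pi)%(2*np.pi)-np.pi; print('theta',tl,tr,'dist',np.linalg.norm(cl-H),np.linalg.norm(cr-H))
for R in(rl,):
  for s,th in((1,-tl),(-1,tr)):
    f=P+R*(-.5*h+s*.866*l); v=f-H; c,n=np.cos(th),np.sin(th); print('face shut',f,'now',H+np.array([c*v[0]-n*v[1],n*v[0]+c*v[1]]))
print('pivot',g(150,370,.1),'catch',g(513,412,.1),'pad',onz('top',(505/4+160,365/4+110),.105))
```

```text
knob [ 0.635 -0.108] lid [ 0.634 -0.108]
[ 0.646 -0.08 ] 0.0888488789978429 [ 0.642 -0.156] 0.08399533137406015
hinge [ 0.728 -0.119] -5.561177443040111
hinge [ 0.725 -0.117] -4.782369690578186
H [ 0.73  -0.124]
theta 0.32692099892008786 0.5043724401960423 dist 0.09466498689977547 0.09365693986411128
face shut [ 0.602 -0.027] now [0.64  0.009]
face shut [ 0.58  -0.179] now [ 0.625 -0.245]
pivot [ 0.579 -0.005] catch [ 0.552 -0.199] pad [ 0.48  -0.023  0.105]
```

The lid is home: knob at (0.635,-0.108), centred on the pail. The ring halves are open by about 0.33 and 0.50 rad. I'll shut the left half with the closed fingers.

Call:
{"fn": "drive_tool", "kwargs": {"offset": [[-0.5,-0.5,0],[-0.6,-0.6,0],[-0.48,-0.45,0],[0,0,0.5],[0,0,0.8],[0,0,0.8],[0,0,0.7],[0,0,0.4],[0,0,0],[0,0,0]], "turn": [[0,0,0],[0,0,0],[0,0,0],[0,0,0],[0,0,0],[0,0,0],[0,0,0],[0,0,0],[0,0,0],[0,0,0]], "hand": [0,0,0,0,0,0,0,0,0,0]}}

```text
time_s: 39.8
position: [0.6126, 0.0551, 0.0905]
tool_rot: [[-0.973, 0.233, 0.002], [0.233, 0.973, -0.0], [-0.002, 0.0, -1.0]]
ft_force: [0.7, -0.6, -0.3]
grip_width: -0.0002
gripper_force: 0.0
```

Call:
{"fn": "drive_tool", "kwargs": {"offset": [[0,-0.1,0],[0,-0.1,0],[0,-0.1,0],[0,-0.1,0],[0,-0.1,0],[0,-0.1,0],[0,-0.1,0],[0,-0.1,0],[0,-0.1,0],[0,-0.1,0]], "turn": [[0,0,0],[0,0,0],[0,0,0],[0,0,0],[0,0,0],[0,0,0],[0,0,0],[0,0,0],[0,0,0],[0,0,0]], "hand": [0,0,0,0,0,0,0,0,0,0]}}

```text
time_s: 41.05
position: [0.6026, 0.016, 0.0893]
tool_rot: [[-0.973, 0.233, 0.0], [0.233, 0.973, -0.0], [-0.0, -0.0, -1.0]]
ft_force: [0.9, -0.5, 0.8]
grip_width: 0.0001
gripper_force: 0.0
```

Call:
{"fn": "drive_tool", "kwargs": {"offset": [[0,-0.08,0],[0,-0.08,0],[0,-0.08,0],[0,-0.08,0],[0,-0.08,0],[0,-0.08,0],[0,-0.06,0],[0,-0.05,0],[0,0,0],[0,0,0]], "turn": [[0,0,0],[0,0,0],[0,0,0],[0,0,0],[0,0,0],[0,0,0],[0,0,0],[0,0,0],[0,0,0],[0,0,0]], "hand": [0,0,0,0,0,0,0,0,0,0]}}

```text
time_s: 42.3
position: [0.5907, -0.0018, 0.0888]
tool_rot: [[-0.973, 0.231, -0.016], [0.231, 0.973, 0.008], [0.017, 0.004, -1.0]]
ft_force: [-27.0, 21.6, 16.0]
grip_width: 0.0
gripper_force: 16.0
```

Run:
```python
from h import *
to((.6,-.01,.09)); s=get_image('side'); t=get_image('top')
cv2.imwrite('pics/raw_t10.png',t); cv2.imwrite('pics/raw_s10.png',s)
for n,im,bx in(('top',t,(262,165,330,215)),('side',s,(240,165,300,195))):
  c=comp(im,'red',bx); print(n,cv2.contourArea(c),cv2.boundingRect(c),c[::4,0].tolist())
```

```text
t 42.3 at [ 0.591 -0.002  0.089] w 2.9615980528315673e-05 gf 15.988777211168781 F [-26.983  21.626  15.992] units [-0.273 -0.145 -0.037] ty [0.231 0.973 0.004] tz [-0.016  0.008 -1.   ]Traceback (most recent call last):
  File "<stdin>", line 5, in <module>
  File "h.py", line 22, in comp
    c=max(cv2.findContours(k,cv2.RETR_EXTERNAL,cv2.CHAIN_APPROX_NONE)[0],key=cv2.contourArea)
ValueError: max() iterable argument is empty
```

Call:
{"fn": "drive_tool", "kwargs": {"offset": [[0.1,0.15,0],[0,0.3,0],[0,0.5,0],[0,0.5,0],[0,0.5,-0.5],[0,0.5,-0.8],[0,0.5,-0.8],[0,0.5,-0.5],[0,0,0],[0,0,0]], "turn": [[0,0,0],[0,0,0],[0,0,0],[0,0,0],[0,0,0],[0,0,0],[0,0,0],[0,0,0],[0,0,0],[0,0,0]], "hand": [0,0,0,0,0,0,0,0,0,0]}}

```text
time_s: 43.65
position: [0.625, 0.1283, 0.192]
tool_rot: [[-0.973, 0.233, -0.002], [0.233, 0.973, -0.0], [0.002, -0.001, -1.0]]
ft_force: [0.1, -0.3, -0.3]
grip_width: -0.0001
gripper_force: 0.0
```

Run:
```python
from h import *
to((.6,-.01,.09)); s=get_image('side'); t=get_image('top')
cv2.imwrite('pics/raw_t11.png',t); cv2.imwrite('pics/raw_s11.png',s)
for n,im,bx in(('top',t,(262,165,345,225)),('side',s,(240,165,310,200)),('top0',cv2.imread('pics/raw_t9.png'),(262,165,345,225))):
  c=comp(im,'red',bx); print(n,cv2.contourArea(c),cv2.boundingRect(c),c[::3,0].tolist())
HS['lid']=((95,90,60),(118,255,255)); c=circ(t,'lid',(285,128,340,185),.1); print('lid',c)
g=lambda im:cv2.cvtColor(im,cv2.COLOR_BGR2GRAY)
a=g(cv2.imread('pics/raw_t9.png'));b=g(t)
for r in (150,155,160,165): print(r,'before',a[r,270:292].tolist(),'after',b[r,270:292].tolist())
```

```text
t 43.65 at [0.625 0.128 0.192] w -0.00011237448007820356 gf 0.0 F [ 0.084 -0.318 -0.344] units [-0.201 -3.506  2.552] ty [ 0.233  0.973 -0.001] tz [-0.002 -0.    -1.   ]
top 55.5 (280, 173, 16, 33) [[281, 173], [281, 176], [280, 179], [281, 182], [281, 185], [282, 188], [283, 191], [285, 194], [287, 197], [289, 200], [291, 203], [294, 205], [294, 202], [291, 200], [288, 197], [286, 194], [285, 191], [283, 188], [283, 185], [282, 182], [282, 179], [282, 176], [282, 173]]
side 61.5 (256, 177, 30, 6) [[282, 177], [279, 179], [276, 179], [273, 180], [270, 180], [267, 180], [264, 180], [261, 179], [258, 179], [256, 181], [259, 181], [262, 182], [265, 182], [268, 182], [271, 181], [274, 182], [277, 181], [280, 180], [283, 180], [285, 178], [283, 177]]
top0 53.5 (276, 170, 13, 34) [[277, 170], [276, 173], [276, 176], [276, 179], [276, 182], [277, 185], [278, 188], [279, 191], [280, 194], [282, 197], [284, 200], [287, 203], [287, 200], [284, 197], [282, 194], [280, 191], [279, 188], [278, 185], [278, 182], [277, 179], [277, 176], [278, 173], [278, 170]]
lid ((309.5862121582031, 155.827590942
[... 276 characters left out ...]
00, 100, 96, 84, 77, 70, 68, 66, 68]
155 before [159, 160, 159, 156, 137, 118, 134, 155, 163, 156, 119, 73, 56, 53, 55, 53, 55, 63, 65, 66, 66, 66] after [161, 162, 162, 162, 161, 156, 129, 105, 128, 155, 163, 157, 125, 85, 61, 53, 53, 64, 67, 68, 66, 67]
160 before [157, 157, 157, 158, 158, 152, 127, 121, 148, 163, 167, 155, 118, 92, 92, 94, 94, 86, 73, 65, 64, 64] after [160, 160, 161, 160, 159, 159, 161, 154, 126, 122, 149, 165, 166, 143, 104, 78, 72, 77, 72, 67, 66, 65]
165 before [155, 156, 158, 153, 127, 101, 91, 80, 69, 82, 109, 139, 159, 168, 166, 156, 128, 91, 64, 59, 62, 64] after [157, 158, 160, 160, 160, 161, 154, 115, 72, 57, 65, 93, 130, 157, 168, 170, 159, 123, 83, 62, 63, 66]
```

The push jammed: the finger bore on the lever hub, with the force line running through the hinge. Left is still about 0.24 rad open. I'll push again farther back, along -y at x≈0.63.

Call:
{"fn": "drive_tool", "kwargs": {"offset": [[-0.3,-0.9,0],[-0.3,-0.9,0],[0,-0.2,0.4],[0,0,0.7],[0,0,0.7],[0,0,0.5],[0,0,0.25],[-0.02,-0.1,0],[-0.03,-0.12,0],[-0.03,-0.12,0]], "turn": [[0,0,0],[0,0,0],[0,0,0],[0,0,0],[0,0,0],[0,0,0],[0,0,0],[0,0,0],[0,0,0],[0,0,0]], "hand": [0,0,0,0,0,0,0,0,0,0]}}

```text
time_s: 45.0
position: [0.6304, 0.0305, 0.0921]
tool_rot: [[-0.973, 0.233, 0.001], [0.233, 0.973, -0.0], [-0.001, 0.0, -1.0]]
ft_force: [-0.6, -0.6, 0.5]
grip_width: 0.0004
gripper_force: 0.0
```

Call:
{"fn": "drive_tool", "kwargs": {"offset": [[-0.03,-0.12,0],[-0.03,-0.12,0],[-0.03,-0.12,0],[-0.02,-0.08,0],[-0.02,-0.08,0],[-0.02,-0.08,0],[-0.02,-0.08,0],[0,0,0],[0,0,0],[0,0,0]], "turn": [[0,0,0],[0,0,0],[0,0,0],[0,0,0],[0,0,0],[0,0,0],[0,0,0],[0,0,0],[0,0,0],[0,0,0]], "hand": [0,0,0,0,0,0,0,0,0,0]}}

```text
time_s: 46.25
position: [0.625, 0.0092, 0.0909]
tool_rot: [[-0.973, 0.23, -0.013], [0.23, 0.973, 0.01], [0.015, 0.007, -1.0]]
ft_force: [-23.3, 27.0, 13.5]
grip_width: -0.0006
gripper_force: 14.4
```

It jammed again because the rubber sticks, so the finger has to follow the arc about the hinge and can't go straight. I'll relax the push, then follow the arc.

Call:
{"fn": "drive_tool", "kwargs": {"offset": [[0.06,0.2,0],[0,0,0],[0.08,-0.08,0],[0.08,-0.09,0],[0.08,-0.1,0],[0.08,-0.11,0],[0.06,-0.1,0],[0,0,0],[0,0,0],[0,0,0]], "turn": [[0,0,0],[0,0,0],[0,0,0],[0,0,0],[0,0,0],[0,0,0],[0,0,0],[0,0,0],[0,0,0],[0,0,0]], "hand": [0,0,0,0,0,0,0,0,0,0]}}

```text
time_s: 47.5
position: [0.6108, -0.0038, 0.0913]
tool_rot: [[-0.973, 0.233, 0.0], [0.233, 0.973, -0.0], [-0.0, -0.0, -1.0]]
ft_force: [0.3, 0.2, -0.3]
grip_width: -0.0005
gripper_force: 0.0
```

Run:
```python
from h import *
to((.5985,-.0135,.091)); s=get_image('side')
c=comp(s,'red',(235,165,320,205)); print(cv2.contourArea(c),cv2.boundingRect(c))
```

```text
t 47.5 at [ 0.611 -0.004  0.091] w -0.00047802061809556963 gf 0.0 F [ 0.332  0.231 -0.323] units [ 0.241 -0.308  0.008] ty [ 0.233  0.973 -0.   ] tz [ 0. -0. -1.]
54.5 (263, 171, 28, 8)
```

Call:
{"fn": "drive_tool", "kwargs": {"offset": [[0.05,-0.07,0],[0.05,-0.07,0],[0.05,-0.07,0],[0.05,-0.07,0],[0.03,-0.05,0],[0,0,0],[0,0,0],[0,0,0],[0,0,0],[0,0,0]], "turn": [[0,0,0],[0,0,0],[0,0,0],[0,0,0],[0,0,0],[0,0,0],[0,0,0],[0,0,0],[0,0,0],[0,0,0]], "hand": [0,0,0,0,0,0,0,0,0,0]}}

```text
time_s: 48.8
position: [0.5987, -0.0145, 0.0913]
tool_rot: [[-0.973, 0.233, 0.0], [0.233, 0.973, -0.0], [-0.0, -0.0, -1.0]]
ft_force: [-0.4, -0.4, -0.1]
grip_width: -0.0001
gripper_force: 0.0
```

Run:
```python
from h import *
to((.595,-.015,.091)); s=get_image('side')
c=comp(s,'red',(235,165,320,205)); print(cv2.contourArea(c),cv2.boundingRect(c))
```

```text
t 48.8 at [ 0.599 -0.014  0.091] w -7.297430788633052e-05 gf 0.006734817070537247 F [-0.362 -0.397 -0.131] units [ 0.086 -0.034  0.008] ty [ 0.233  0.973 -0.   ] tz [ 0. -0. -1.]
50.5 (265, 170, 27, 8)
```

Call:
{"fn": "drive_tool", "kwargs": {"offset": [[0.02,-0.04,0],[0.02,-0.04,0],[0.02,-0.04,0],[0.02,-0.04,0],[0,0,0],[0,0,0],[0,0,0],[0,0,0],[0,0,0],[0,0,0]], "turn": [[0,0,0],[0,0,0],[0,0,0],[0,0,0],[0,0,0],[0,0,0],[0,0,0],[0,0,0],[0,0,0],[0,0,0]], "hand": [0,0,0,0,0,0,0,0,0,0]}}

```text
time_s: 50.1
position: [0.5942, -0.0178, 0.0913]
tool_rot: [[-0.973, 0.232, 0.001], [0.232, 0.973, 0.004], [0.0, 0.004, -1.0]]
ft_force: [4.2, 11.6, -0.3]
grip_width: 0.0
gripper_force: 5.2
```

Run:
```python
from h import *
to((.595,-.015,.091)); s=get_image('side')
c=comp(s,'red',(235,165,320,205)); print(cv2.contourArea(c),cv2.boundingRect(c))
```

```text
t 50.1 at [ 0.594 -0.018  0.091] w 2.9601436434017374e-05 gf 5.177571152744349 F [ 4.233 11.575 -0.296] units [-0.003  0.072  0.007] ty [0.232 0.973 0.004] tz [ 0.001  0.004 -1.   ]
49.5 (265, 169, 27, 8)
```

Left shut against a firm stop (12 N). I'll go over to the right side.

Call:
{"fn": "drive_tool", "kwargs": {"offset": [[0,0.1,0],[0,0.3,0],[0,0.1,-0.4],[0,0,-0.8],[0,0,-0.8],[0,0,-0.8],[-0.2,-0.5,0],[-0.4,-0.9,0],[-0.4,-0.9,0],[-0.4,-0.9,0]], "turn": [[0,0,0],[0,0,0],[0,0,0],[0,0,0],[0,0,0],[0,0,0],[0,0,0],[0,0,0],[0,0,0],[0,0,0]], "hand": [0,0,0,0,0,0,0,0,0,0]}}

```text
time_s: 51.4
position: [0.6232, -0.1399, 0.202]
tool_rot: [[-0.972, 0.233, -0.002], [0.233, 0.972, 0.0], [0.002, -0.0, -1.0]]
ft_force: [0.6, -0.1, 0.3]
grip_width: -0.0001
gripper_force: 0.0
```

Call:
{"fn": "drive_tool", "kwargs": {"offset": [[-0.4,-0.9,0],[-0.4,-0.9,0],[-0.3,-0.9,0],[-0.1,-0.6,0],[0,0,0],[0,0,0],[0,0,0],[0,0,0],[0,0,0],[0,0,0]], "turn": [[0,0,0],[0,0,0],[0,0,0],[0,0,0],[0,0,0],[0,0,0],[0,0,0],[0,0,0],[0,0,0],[0,0,0]], "hand": [0,0,0,0,0,0,0,0,0,0]}}

```text
time_s: 52.65
position: [0.6394, -0.2774, 0.2034]
tool_rot: [[-0.973, 0.232, 0.0], [0.232, 0.973, -0.0], [-0.0, -0.0, -1.0]]
ft_force: [-0.2, -0.2, -0.6]
grip_width: -0.0
gripper_force: 0.0
```

Run:
```python
from h import *
H=np.array([.73,-.124]); v=np.array([-.160,-.0615])
def f(t): c,n=np.cos(t),np.sin(t); return H+np.array([c*v[0]-n*v[1],n*v[0]+c*v[1]])
to((*f(.66),.091)); R=observe()['tool_rot']
T=np.arange(.66,-.01,-.06)
for a,b in zip(T,T[1:]): print(round(b,2),f(b),(R.T@np.append(f(b)-f(a),0)/.04)[:2])
t=get_image('top'); s=get_image('side'); cv2.imwrite('pics/raw_t12.png',t); cv2.imwrite('pics/raw_s12.png',s)
try:
  c=comp(t,'red',(265,165,345,225)); print(cv2.boundingRect(c),c[::3,0].tolist())
except Exception as e: print(e)
HS['lid']=((95,90,60),(118,255,255)); print('lid',circ(t,'lid',(285,128,340,185),.1))
```

```text
t 52.65 at [ 0.639 -0.277  0.203] w -5.385384423588387e-07 gf 0.0 F [-0.189 -0.165 -0.625] units [-0.007  0.175  2.81 ] ty [ 0.232  0.973 -0.   ] tz [ 0. -0. -1.]
0.6 [ 0.633 -0.265] [0.242 0.086]
0.54 [ 0.624 -0.259] [0.237 0.1  ]
0.48 [ 0.616 -0.252] [0.23  0.114]
0.42 [ 0.609 -0.245] [0.223 0.128]
0.36 [ 0.602 -0.238] [0.215 0.141]
0.3 [ 0.595 -0.23 ] [0.206 0.153]
0.24 [ 0.589 -0.222] [0.197 0.165]
0.18 [ 0.584 -0.213] [0.186 0.177]
0.12 [ 0.579 -0.204] [0.176 0.188]
0.06 [ 0.574 -0.195] [0.164 0.198]
0.0 [ 0.57  -0.186] [0.152 0.207]
(295, 180, 5, 11) [[295, 180], [295, 183], [296, 186], [298, 189], [299, 188], [298, 185], [297, 182]]
lid ((309.63055419921875, 155.6483612060547, 26.20447540283203), array([ 0.628, -0.104,  0.1  ]), np.float64(0.14954364807883733))
```

Lower beside the right half, then follow the arc halfway.

Call:
{"fn": "drive_tool", "kwargs": {"offset": [[0,0,0.5],[0,0,0.8],[0,0,0.8],[0,0,0.5],[0,0,0.2],[0,0.15,0],[0.12,0.05,0],[0.12,0.05,0],[0.12,0.05,0],[0.12,0.05,0]], "turn": [[0,0,0],[0,0,0],[0,0,0],[0,0,0],[0,0,0],[0,0,0],[0,0,0],[0,0,0],[0,0,0],[0,0,0]], "hand": [0,0,0,0,0,0,0,0,0,0]}}

```text
time_s: 54.0
position: [0.6236, -0.2593, 0.0916]
tool_rot: [[-0.973, 0.233, 0.0], [0.233, 0.973, -0.0], [-0.0, -0.0, -1.0]]
ft_force: [-0.1, -0.4, 0.1]
grip_width: -0.0003
gripper_force: 0.0
```

Call:
{"fn": "drive_tool", "kwargs": {"offset": [[0.12,0.06,0],[0.12,0.06,0],[0.12,0.07,0],[0.11,0.07,0],[0.11,0.07,0],[0.11,0.07,0],[0.1,0.08,0],[0.1,0.08,0],[0,0,0],[0,0,0]], "turn": [[0,0,0],[0,0,0],[0,0,0],[0,0,0],[0,0,0],[0,0,0],[0,0,0],[0,0,0],[0,0,0],[0,0,0]], "hand": [0,0,0,0,0,0,0,0,0,0]}}

```text
time_s: 55.25
position: [0.5946, -0.2294, 0.0913]
tool_rot: [[-0.973, 0.233, -0.0], [0.233, 0.973, 0.0], [0.0, 0.0, -1.0]]
ft_force: [-0.2, 0.3, -0.6]
grip_width: 0.0003
gripper_force: 0.0
```

Call:
{"fn": "drive_tool", "kwargs": {"offset": [[0.1,0.08,0],[0.1,0.08,0],[0.09,0.09,0],[0.09,0.09,0],[0.09,0.09,0],[0.09,0.1,0],[0.08,0.1,0],[0.08,0.1,0],[0,0,0],[0,0,0]], "turn": [[0,0,0],[0,0,0],[0,0,0],[0,0,0],[0,0,0],[0,0,0],[0,0,0],[0,0,0],[0,0,0],[0,0,0]], "hand": [0,0,0,0,0,0,0,0,0,0]}}

```text
time_s: 56.5
position: [0.5734, -0.1943, 0.0913]
tool_rot: [[-0.973, 0.233, -0.0], [0.233, 0.973, 0.0], [0.0, 0.0, -1.0]]
ft_force: [0.7, 0.3, -0.0]
grip_width: -0.0
gripper_force: 0.0
```

Call:
{"fn": "drive_tool", "kwargs": {"offset": [[0.04,0.05,0],[0.04,0.05,0],[0.03,0.04,0],[0,0,0],[0,0,0],[0,0,0],[0,0,0],[0,0,0],[0,0,0],[0,0,0]], "turn": [[0,0,0],[0,0,0],[0,0,0],[0,0,0],[0,0,0],[0,0,0],[0,0,0],[0,0,0],[0,0,0],[0,0,0]], "hand": [0,0,0,0,0,0,0,0,0,0]}}

```text
time_s: 57.75
position: [0.5703, -0.1879, 0.0913]
tool_rot: [[-0.973, 0.233, -0.0], [0.233, 0.973, -0.0], [0.0, -0.0, -1.0]]
ft_force: [0.1, -1.0, 0.1]
grip_width: -0.0001
gripper_force: 0.0
```

Call:
{"fn": "drive_tool", "kwargs": {"offset": [[0.03,0.05,0],[0.03,0.05,0],[0.03,0.05,0],[0,0,0],[0,0,0],[0,0,0],[0,0,0],[0,0,0],[0,0,0],[0,0,0]], "turn": [[0,0,0],[0,0,0],[0,0,0],[0,0,0],[0,0,0],[0,0,0],[0,0,0],[0,0,0],[0,0,0],[0,0,0]], "hand": [0,0,0,0,0,0,0,0,0,0]}}

```text
time_s: 59.0
position: [0.5684, -0.184, 0.0916]
tool_rot: [[-0.972, 0.234, 0.001], [0.234, 0.972, -0.005], [-0.002, -0.005, -1.0]]
ft_force: [-0.4, -14.8, -2.6]
grip_width: -0.0002
gripper_force: 5.6
```

Run:
```python
from h import *
to((.57,-.1855,.091)); s=get_image('side'); cv2.imwrite('pics/raw_s13.png',s)
c=comp(s,'red',(235,160,320,205)); print(cv2.boundingRect(c),c[::3,0].tolist())
```

```text
t 59.0 at [ 0.568 -0.184  0.092] w -0.00017082744641184913 gf 5.575650021492038 F [ -0.393 -14.766  -2.62 ] units [-0.047 -0.027  0.016] ty [ 0.234  0.972 -0.005] tz [ 0.001 -0.005 -1.   ]
(265, 170, 27, 7) [[288, 170], [285, 172], [282, 173], [279, 173], [276, 174], [273, 174], [270, 174], [267, 174], [265, 175], [267, 176], [270, 176], [273, 176], [276, 176], [279, 175], [282, 175], [285, 174], [288, 173], [291, 172], [290, 170]]
```

Right shut too (15 N at the mirrored position). I'll back off, clear the view and locate the lever.

Call:
{"fn": "drive_tool", "kwargs": {"offset": [[0,-0.1,0],[0,-0.4,0],[0,-0.5,-0.4],[0,-0.5,-0.8],[0,-0.5,-0.8],[0,-0.6,-0.4],[0.2,-0.8,0],[0.2,-0.8,0],[0,-0.5,0],[0,0,0]], "turn": [[0,0,0],[0,0,0],[0,0,0],[0,0,0],[0,0,0],[0,0,0],[0,0,0],[0,0,0],[0,0,0],[0,0,0]], "hand": [0,0,0,0,0,0,0,0,0,0]}}

```text
time_s: 60.3
position: [0.5087, -0.3613, 0.187]
tool_rot: [[-0.972, 0.234, -0.0], [0.234, 0.972, 0.0], [0.0, 0.0, -1.0]]
ft_force: [-0.2, -0.3, -1.1]
grip_width: -0.0002
gripper_force: 0.0
```

Run:
```python
from h import *
to((.5,-.1,.091)); t=get_image('top'); s=get_image('side'); cv2.imwrite('pics/raw_t14.png',t); cv2.imwrite('pics/raw_s14.png',s)
c=comp(t,'red',(265,165,345,225)); print(cv2.boundingRect(c)); q=c[:,0]
print([ (p.tolist(),onz('top',p,.1)[:2].round(3).tolist()) for p in q[::4]])
HS['lid']=((95,90,60),(118,255,255)); print('lid',circ(t,'lid',(285,128,340,185),.1))
big=cv2.resize(t[115:215,260:360],None,fx=5.8,fy=5.8,interpolation=cv2.INTER_CUBIC); cv2.imwrite('pics/s10.png',big)
```

```text
t 60.3 at [ 0.509 -0.361  0.187] w -0.00019155975594992435 gf 0.0 F [-0.201 -0.28  -1.141] units [1.741 6.299 2.403] ty [0.234 0.972 0.   ] tz [-0.  0. -1.]
(295, 180, 13, 21)
[([295, 180], [0.549, -0.054]), ([296, 184], [0.536, -0.057]), ([297, 188], [0.523, -0.059]), ([299, 192], [0.51, -0.065]), ([302, 196], [0.497, -0.075]), ([305, 200], [0.484, -0.084]), ([305, 198], [0.49, -0.084]), ([302, 194], [0.503, -0.075]), ([299, 190], [0.516, -0.066]), ([298, 186], [0.529, -0.063]), ([297, 182], [0.542, -0.06])]
lid ((310.62359619140625, 155.88201904296875, 26.249513626098633), array([ 0.627, -0.107,  0.1  ]), np.float64(0.13978469966774162))
```

View pics/s10.png

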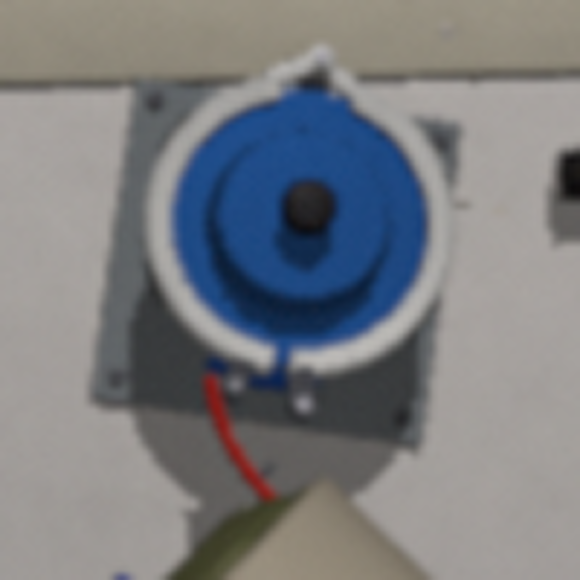

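Both ring halves are shut round the lid. The catch pin shows at crop (303,402) and the lever runs from (210,378) to (270,495). I'll get the pad position from the side view.

Run:
```python
from h import *
s=cv2.imread('pics/raw_s14.png'); c=comp(s,'red',(235,160,320,205)); m=np.zeros(s.shape[:2],np.uint8); cv2.drawContours(m,[c],-1,255,-1); ys,xs=np.nonzero(m)
for u in range(xs.min(),xs.max()+1,3): v=ys[xs==u].mean(); print(u,v,onz('side',(u,v),.097)[:2])
to((.455,-.06,.092))
t=cv2.imread('pics/raw_t14.png')
for n,q in(('piv',(235,380)),('catch',(303,402)),('barstart',(210,378))): print(n,onz('top',(260+q[0]/5.8-.4,115+q[1]/5.8-.4),.1)[:2])
```

```text
265 175.0 [ 0.553 -0.064]
268 175.0 [ 0.542 -0.066]
271 175.0 [ 0.53  -0.069]
274 175.0 [ 0.519 -0.071]
277 175.0 [ 0.507 -0.074]
280 174.0 [ 0.498 -0.085]
283 173.5 [ 0.487 -0.092]
286 173.0 [ 0.476 -0.099]
289 171.5 [ 0.467 -0.116]
t 60.4 at [ 0.509 -0.36   0.187] w 7.386018661886099e-05 gf 0.0 F [-0.405  0.222  0.177] units [3.059 6.97  2.384] ty [0.232 0.973 0.001] tz [-0.     0.001 -1.   ]
piv [ 0.548 -0.07 ]
catch [ 0.535 -0.108]
barstart [ 0.55  -0.056]
```

Call:
{"fn": "drive_tool", "kwargs": {"offset": [[0.2,0.4,0],[0.35,0.8,0],[0.4,0.9,0],[0.4,0.9,0],[0.4,0.9,0],[0.4,0.9,0],[0.4,0.9,0],[0.3,0.8,0],[0.21,0.47,0],[0,0,0]], "turn": [[0,0,0],[0,0,0],[0,0,0],[0,0,0],[0,0,0],[0,0,0],[0,0,0],[0,0,0],[0,0,0],[0,0,0]], "hand": [0,0,0,0,0,0,0,0,0,0]}}

```text
time_s: 61.65
position: [0.4545, -0.0588, 0.1876]
tool_rot: [[-0.973, 0.229, 0.0], [0.229, 0.973, 0.0], [-0.0, 0.0, -1.0]]
ft_force: [0.5, -0.6, 0.5]
grip_width: 0.0004
gripper_force: 0.0
```

Call:
{"fn": "drive_tool", "kwargs": {"offset": [[0,0,0.4],[0,0,0.7],[0,0,0.7],[0,0,0.4],[0,0,0.15],[0,0,0],[0,0,0],[0,0,0],[0,0,0],[0,0,0]], "turn": [[0,0,0],[0,0,0],[0,0,0],[0,0,0],[0,0,0],[0,0,0],[0,0,0],[0,0,0],[0,0,0],[0,0,0]], "hand": [0,0,0,0,0,0,0,0,0,0]}}

```text
time_s: 62.9
position: [0.4548, -0.0607, 0.0935]
tool_rot: [[-0.973, 0.233, 0.0], [0.233, 0.973, -0.0], [-0.0, -0.0, -1.0]]
ft_force: [-0.4, 0.9, 0.6]
grip_width: 0.0001
gripper_force: 0.0
```

Run:
```python
from h import *
V=np.array([.548,-.070]); a0=np.arctan2(-.108+.07,.470-.548)
def f(th,off=.023,L=.082): # th: lever turned by th from now
    a=a0+th; u=np.array([np.cos(a),np.sin(a)]); m=np.array([-u[1],u[0]]); return V+L*u-off*m
s=observe(); R=s['tool_rot']; to((*f(0),.092))
T=np.arange(0,1.25,.12)
for x,y in zip(T,T[1:]): print(round(y,2),f(y),(R.T@np.append(f(y)-f(x),0)/.04)[:2])
im=get_image('side'); c=comp(im,'red',(235,160,320,205)); print(cv2.boundingRect(c))
```

```text
t 62.9 at [ 0.455 -0.061  0.093] w 9.016768312410944e-05 gf 0.0 F [-0.421  0.904  0.64 ] units [-0.372 -0.542  0.037] ty [ 0.233  0.973 -0.   ] tz [ 0. -0. -1.]
0.12 [ 0.467 -0.095] [-0.117 -0.227]
0.24 [ 0.47  -0.105] [-0.143 -0.212]
0.36 [ 0.475 -0.114] [-0.167 -0.193]
0.48 [ 0.481 -0.122] [-0.189 -0.171]
0.6 [ 0.487 -0.13 ] [-0.208 -0.148]
0.72 [ 0.495 -0.137] [-0.225 -0.122]
0.84 [ 0.503 -0.143] [-0.237 -0.094]
0.96 [ 0.512 -0.147] [-0.247 -0.065]
1.08 [ 0.522 -0.151] [-0.253 -0.035]
1.2 [ 0.532 -0.154] [-0.255 -0.004]
(265, 172, 22, 5)
```

Call:
{"fn": "drive_tool", "kwargs": {"offset": [[-0.12,-0.18,0],[-0.12,-0.18,0],[-0.12,-0.18,0],[-0.06,-0.11,0],[-0.06,-0.11,0],[-0.07,-0.11,0],[-0.07,-0.11,0],[-0.08,-0.1,0],[-0.09,-0.1,0],[0,0,0]], "turn": [[0,0,0],[0,0,0],[0,0,0],[0,0,0],[0,0,0],[0,0,0],[0,0,0],[0,0,0],[0,0,0],[0,0,0]], "hand": [0,0,0,0,0,0,0,0,0,0]}}

```text
time_s: 64.2
position: [0.4747, -0.1143, 0.0933]
tool_rot: [[-0.972, 0.233, 0.0], [0.233, 0.972, -0.0], [-0.0, -0.0, -1.0]]
ft_force: [-0.8, -0.5, 0.1]
grip_width: 0.0003
gripper_force: 0.0
```

Call:
{"fn": "drive_tool", "kwargs": {"offset": [[-0.09,-0.09,0],[-0.1,-0.08,0],[-0.1,-0.08,0],[-0.11,-0.07,0],[-0.11,-0.06,0],[-0.11,-0.06,0],[-0.12,-0.05,0],[-0.12,-0.05,0],[0,0,0],[0,0,0]], "turn": [[0,0,0],[0,0,0],[0,0,0],[0,0,0],[0,0,0],[0,0,0],[0,0,0],[0,0,0],[0,0,0],[0,0,0]], "hand": [0,0,0,0,0,0,0,0,0,0]}}

```text
time_s: 65.45
position: [0.5029, -0.143, 0.0933]
tool_rot: [[-0.973, 0.233, -0.0], [0.233, 0.973, -0.0], [0.0, -0.0, -1.0]]
ft_force: [-0.5, 0.3, -0.5]
grip_width: -0.0
gripper_force: 0.0
```

Run:
```python
from h import *
to((.522,-.151,.092)); im=get_image('side'); c=comp(im,'red',(225,155,320,205)); print(cv2.boundingRect(c))
```

```text
t 65.45 at [ 0.503 -0.143  0.093] w -2.8535112942358344e-05 gf 0.0 F [-0.499  0.321 -0.519] units [-0.511 -0.083  0.033] ty [ 0.233  0.973 -0.   ] tz [-0. -0. -1.]
(249, 155, 17, 6)
```

Call:
{"fn": "drive_tool", "kwargs": {"offset": [[-0.12,-0.04,0],[-0.12,-0.03,0],[-0.12,-0.02,0],[-0.12,-0.02,0],[-0.06,-0.01,0],[-0.04,0,0],[0,0,0],[0,0,0],[0,0,0],[0,0,0]], "turn": [[0,0,0],[0,0,0],[0,0,0],[0,0,0],[0,0,0],[0,0,0],[0,0,0],[0,0,0],[0,0,0],[0,0,0]], "hand": [0,0,0,0,0,0,0,0,0,0]}}

```text
time_s: 66.75
position: [0.5178, -0.1503, 0.0924]
tool_rot: [[-0.973, 0.231, -0.017], [0.231, 0.973, 0.006], [0.018, 0.002, -1.0]]
ft_force: [-30.9, 7.5, 16.8]
grip_width: 0.0001
gripper_force: 14.8
```

Run:
```python
from h import *
to((.53,-.153,.092)); im=get_image('side'); c=comp(im,'red',(225,150,320,205)); print(cv2.boundingRect(c))
```

```text
t 66.75 at [ 0.518 -0.15   0.092] w 0.00012041304103615851 gf 14.753782106854487 F [-30.86    7.456  16.78 ] units [-0.312  0.006  0.003] ty [0.231 0.973 0.002] tz [-0.017  0.006 -1.   ]
(244, 152, 22, 9)
```

Firm stop (32 N), so it's probably folded. I'll back off and check.

Call:
{"fn": "drive_tool", "kwargs": {"offset": [[0.2,0,0],[0.4,0,0],[0.5,0,-0.3],[0.3,0,-0.8],[0,-0.5,-0.8],[-0.2,-0.9,-0.5],[-0.5,-0.9,0],[-0.5,-0.9,0],[-0.3,-0.9,0],[0,-0.8,0]], "turn": [[0,0,0],[0,0,0],[0,0,0],[0,0,0],[0,0,0],[0,0,0],[0,0,0],[0,0,0],[0,0,0],[0,0,0]], "hand": [0,0,0,0,0,0,0,0,0,0]}}

```text
time_s: 68.05
position: [0.4831, -0.3462, 0.189]
tool_rot: [[-0.973, 0.233, 0.0], [0.233, 0.973, -0.0], [-0.0, -0.0, -1.0]]
ft_force: [0.3, 0.6, -0.1]
grip_width: 0.0001
gripper_force: 0.0
```

Run:
```python
from h import *
to((.53,-.153,.092)); t=get_image('top'); s=get_image('side'); cv2.imwrite('pics/raw_t15.png',t); cv2.imwrite('pics/raw_s15.png',s)
for n,im,bx in(('top',t,(265,160,360,215)),('side',s,(215,145,320,205))):
  c=comp(im,'red',bx); print(n,cv2.boundingRect(c))
  m=np.zeros(im.shape[:2],np.uint8); cv2.drawContours(m,[c],-1,255,-1); ys,xs=np.nonzero(m)
  for u in range(xs.min(),xs.max()+1,3):
    v=ys[xs==u].mean(); p=onz(n,(u,v),.1)[:2]; print(u,round(v,1),p,'r',np.linalg.norm(p-[.635,-.109]),np.rad2deg(np.arctan2(*(p-[.635,-.109])[::-1])))
```

```text
t 68.05 at [ 0.483 -0.346  0.189] w 0.00011732762267401283 gf 0.0 F [ 0.271  0.617 -0.084] units [-0.016  4.971  2.424] ty [ 0.233  0.973 -0.   ] tz [ 0. -0. -1.]
top (296, 180, 36, 9)
296 184.0 [ 0.536 -0.057] r 0.11207451841537955 152.10964823033987
299 185.0 [ 0.532 -0.066] r 0.11111092068098036 157.30202371581407
302 186.0 [ 0.529 -0.076] r 0.11107106781326494 162.53773052903878
305 186.5 [ 0.527 -0.085] r 0.1103541676063333 167.58074542884745
308 187.0 [ 0.525 -0.095] r 0.11049923448489514 172.64798409889596
311 187.5 [ 0.524 -0.104] r 0.11150191941915452 177.66099083947213
314 187.0 [ 0.525 -0.114] r 0.11010001514832546 -177.3126535577529
317 187.0 [ 0.525 -0.124] r 0.11116427923797756 -172.34271197316625
320 186.0 [ 0.528 -0.134] r 0.1099049831627393 -167.068357437964
323 185.5 [ 0.529 -0.143] r 0.1111178228894121 -162.01155795278987
326 184.0 [ 0.534 -0.153] r 0.11024062103043056 -156.37486765594298
329 182.5 [ 0.539 -0.163] r 0.11044188002112681 -150.69834387562358
side (244, 152, 22, 9)
244 154.5 [ 0.684 -0.25 ] r 0.14883947887250398 -70.73438046125442
247 153.5 [ 0.674 -0.264] r 0.15944422602419314 -75.76909805209648
250 154.0 [ 0.66 -0.26] r 0.15342408591033416 -80.6295058849771
253 154.5 [ 0.646 -0.257] r 0.14862411340748377 -85.81156977058582
256 155.5 [ 0.631 -0.248] r 0.13950015051257023 -91.83554888692547
259 156.0 [ 0.617 -0.245] r 0.1375862778362509 -97.67324381202758
262 157.0 [ 0.602 -0.237] r 0.13200582892824292 -104.64660544427177
265 156.5 [ 0.59  -0.245] r 0.14305480177945526 -108.23581308026961
```

The lever lies at a constant 0.110 m radius about the pail axis along its whole length, so it's folded flat. One last numeric check for shifts in the ring and lid, then I'll hand in.

Run:
```python
from h import *
a=cv2.imread('pics/raw_t14.png');b=cv2.imread('pics/raw_t15.png')
d=cv2.absdiff(a,b)[120:176,275:345].max(2); print('diff',d.mean(),(d>40).sum())
k=b[143:158,303:323]; ys,xs=np.nonzero(cv2.inRange(cv2.cvtColor(k,cv2.COLOR_BGR2GRAY),0,45)); print('knob',onz('top',(xs.mean()+303,ys.mean()+143),.1525),len(xs))
if (d>40).sum()<15: print(env.close_job())
```

```text
diff 1.4729591836734695 0
knob [ 0.628 -0.106  0.153] 95
the job is handed in; nothing more can be done
None
```

I finished the job and handed it in: blue, green and red are nested in the pail (amber was absent), the lid is home, both ring halves are shut and the lever is folded flat, though the verdict was not shown.

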